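# Pack a vial carrier and lock its cover with a snap hook

## Robot

A 7-joint arm with a two-finger parallel gripper is mounted at the origin on a cart in front of the work surface, level with it; the furniture and walls round the work are solid. World frame = base frame: x ahead of the robot, y to its left, z up, the work surface at z = 0. Lengths are in mm, angles in degrees, forces in N, time in s.
With the tool pointing down it reaches from about 425 to 1025 mm from the base axis. Payload 9.4 kg.
Tool frame: the origin (TCP) lies at the very end of the fingers, on their centre line; the grasp point (between the pads) lies 19 mm behind it; z points along the fingers, y is the line along which they close (so a half turn about z gives the same grasp; the last joint's range is limited). The gripper opens to 93 mm and grips with 3 to 60 N. Pads are 15 mm wide; open, the fingers measure 128 mm over their backs; the gripper's body (75 mm by 188 mm) begins 65 mm behind the grasp point.
Start: joints at [-76.931, 34.337, -0.143, 91.639, 0.103, 54.024, -4.572], TCP at [217.581, 691.58, 179.418] pointing down, gripper open.
Joint ranges: [-147.43, 147.43], [-19.82, 112.94], [-74.19, 73.91], [6.32, 146.72], [-59.91, 239.91], [6.04, 106.73], [-150.56, 150.56]. Speed limits (degrees/s): [127.2, 127.2, 172.46, 172.46, 180, 180, 180].

## Interface

Orientations are given as [roll, pitch, yaw] about the fixed x, y, z axes, in that order (R = Rz(yaw) Ry(pitch) Rx(roll)).
In Python, from cell import r gives the robot as it stands. The module is installed in compiled form; this text tells all that it offers.
- The arm moves only by the shell command python3 -m pendant 'ROWS' [OPENING]. ROWS is JSON, a list of rows, each a list of 6 numbers: the shift along the world's x, y, z in m, then the turn, a rotation vector about the world's x, y, z in degrees. In form: [[tx, ty, tz, wx, wy, wz], ...]. A call has exactly 5 rows; each row is the pose to reach, as a shift and turn from the pose commanded when the call began; what a row does not reach only later rows make up. A row lasts 1/8 s, in which the tool goes at most 62.5 mm and 10.7 degrees, less where a joint would pass 70% of its speed; a pose out of reach is approached as far as the arm can. A call with a gripper value outside its range is refused whole. OPENING is the opening, from 0 (shut) to 1 (fully open), set as the call begins (- or left out, the last holds). The fingers move at their own pace and stop on an object; the grip force is fixed at half the most. Time passes only in rows, so rows that repeat a pose let the fingers close, or fill a call up. It gives the time, the measured TCP pose, the force, the opening and the grip force at its end, in the units of the state.
- r.state(): the state, without advancing time (a new reading comes with each control period).
- r.read_camera(name): name is "scene" or "top" or "wrist"; returns a dict with "img" (384x512x3 uint8, red, green, blue), "depth" (384x512 float32, mm along the optical axis (not along the pixel's ray), 0 where there is no reading), "fx", "fy", "cx", "cy" (pixels), "rvec" (rotation vector, rad) and "tvec" (3), from world to camera coordinates, as OpenCV has them; the wrist camera has in their place "hand_eye" (4x4, takes a point from camera to tool coordinates, whose origin is the TCP and whose axes are the flange's). Camera axes: x right, y down, z forward; pixel columns grow to the right and rows downward; lengths in mm; the calibration is good to about 2 mm. The wrist camera is an equidistant fisheye: a pixel r from the principal point sees the ray r / f radians off the axis. A picture is of the moment at which its call begins: read the wrist's pose just before it.
- r.close_job(): hands the job in; it is judged then, once.
The state is a dict: "t": time; "joint_positions": joint angles; "joint_vel": joint speeds; "joint_torque": joint torques, N m; "eef_pos": TCP position; "ee_rot": TCP orientation; "ft_force": force on the tool from outside, world axes, zero at the start; "ft_torque": the same for the moment, N m; "finger_gap": finger opening in mm; "finger_force": force on a finger pad.
Only numpy, scipy, OpenCV 4.12 (cv2) and the standard library are available. Lean on these libraries where they do the work, as an engineer would, in place of code of your own. Each camera call takes 0.05 s, during which the arm holds its last target. There are 200 camera calls.

## Task

Get the sample vials ready for transport: swing both bail arms of the carrier out, stand every small black-capped vial from the bench in a socket of the carrier, fully down, then swing the bail arms back in over them and stack the cover squarely on the bail arms. Last, take the snap hook from its stand and press it straight down on the eye in front of the carrier until the bar is inside and the gate has sprung shut, leaving it there upright with its hold-down arm over the cover's edge. Leave the big pale-capped vial where it stands.

Things in the scene. Friction and masses are not known exactly. Their poses are not given: they have to be found in the camera images.
- carrier: vial carrier fixed on the bench: grey block 96 (x) x 170 (y) x 30 high with 4 sockets in a row along y (x = 0); an aluminium end plate 96 x 8 x 88 high at each end (y = +-81) carries a bail arm; in front (-x) two lugs hold the bar of an eye. Origin: centre of its underside, at bench height; z up, x points from the eye to the block, so away from the robot
- socket1 (a point): centre of the mouth of socket 1 (carrier x 0, y -54), 30 above the bench; 29 dia with a 3 chamfer, 14 deep, flat floor 16 above the bench: a seated vial stands from 16 to 68 up
- socket2 (a point): centre of the mouth of socket 2 (carrier x 0, y -18), 30 above the bench; 29 dia with a 3 chamfer, 14 deep, flat floor 16 above the bench: a seated vial stands from 16 to 68 up
- socket3 (a point): centre of the mouth of socket 3 (carrier x 0, y 18), 30 above the bench; 29 dia with a 3 chamfer, 14 deep, flat floor 16 above the bench: a seated vial stands from 16 to 68 up
- socket4 (a point): centre of the mouth of socket 4 (carrier x 0, y 54), 30 above the bench; 29 dia with a 3 chamfer, 14 deep, flat floor 16 above the bench: a seated vial stands from 16 to 68 up
- eye (a point): middle of the eye's bar: fixed round steel bar 8 dia along the carrier's y, 34 long between two lugs (each 6 thick, top 63 up), at carrier x = -92, y = 0, 55 above the bench; bare bench below it, the block's front face 44 behind it
- bail_left (a joint): angle of the left (+y) bail arm, a U of 8 round bar hinged at y = +81, 80 up, about the carrier's x: side arms 48 long at x = +-52, cross bar 104. 0 = fully in, level, cross bar at y = +33, 80 up, on a stop (carries the cover); pi/2 upright; 3.2 = fully out, stop, cross bar at y = +129, 77 up. Friction 0.003 N m, 35 g: let go past upright it falls to the nearer stop
- bail_right (a joint): angle of the right (-y) bail arm, a U of 8 round bar hinged at y = -81, 80 up, about the carrier's x: side arms 48 long at x = +-52, cross bar 104. 0 = fully in, level, cross bar at y = -33, 80 up, on a stop (carries the cover); pi/2 upright; 3.2 = fully out, stop, cross bar at y = -129, 77 up. Friction 0.003 N m, 35 g: let go past upright it falls to the nearer stop
- bail_left_bar (a point): middle of the left bail arm's cross bar, on the bar's axis (bar 8 dia, along the carrier's x)
- bail_right_bar (a point): middle of the right bail arm's cross bar, on the bar's axis (bar 8 dia, along the carrier's x)
- cover_handle (a point): middle of the handle bar of the loose cover (about 180 g): bar 14 (x) x 64 (y) x 16 high on two posts; 56 above the cover's lower edge, 38 above its plate, z up. On the bench at the start. Stacked: cover's x along the carrier's x (either way round), centred on the carrier's origin, plate lying on the swung-in bails; this point is then 128 up
- cover: the cover: plate 125 (x) x 104 (y), 12 to 18 above this origin; lips 4 thick at x = +-60.5 hang from it to height 0 and go outside the bails' side arms with 2.5 to spare; a plug 80 (x) x 53 (y), 8 deep below the plate, goes between the two cross bars with 2.5 to spare each side. Origin: centre of its underside (lower edge of the lips)
- hook: steel snap hook, 125 high, 14 thick (y), about 110 g. Two legs (x = 12 to 18 and -18 to -12) form a throat 24 wide, open downward, up to the crown 40 above the feet. A stem goes up from the crown; a hold-down arm sticks out to +x. Parked upright in its stand. Origin: between the feet, z up. On the eye (bar at the crown) it stands 19 above the bench, its x along the carrier's x
- hook_grip (a point): middle of the hook's gripping stem, 107 above its feet, 18 below its top; stem 20 (x) x 14 (y) in section, clear from 26 below this point up. In the stand this point is 113 above the bench; with the eye's bar at the crown the bar is 71 below this point
- gate (a joint): angle of the hook's sprung gate, hinged at the +x leg (x = 11, 8 above the feet), free end at the -x leg. 0 = shut; a bar pressed in from below swings it up (to 1.45), passes between its free end and the -x leg (hold the hook so that the bar is at x = -3 of it), and it springs shut under the bar when that is 31 or more above the feet. Takes 5 to 15 N
- hook_arm_tip (a point): lower edge of the outer end of the hook's hold-down arm (8 high, 14 wide): 42 from the hook's axis on its +x side, 73 above the feet. With the hook on the eye the arm lies over the cover's front edge, about 2 above its plate
- hook_stand: fixed stand for the hook: grey block 74 x 50 x 40 high with a pocket 39 x 17, 34 deep, holding the hook's legs (feet 6 above the bench). Origin: centre of its underside; its x is the hook's x at the start
- vial1_mid (a point): closed glass vial, the smaller kind with a black screw cap, 25 dia x 52 high (cap 21 dia, top 7), 22 g, standing upright on the bench at the start; point on its axis half-way up (26), z up. Two to four such vials are there in a run; absent ones read None
- vial2_mid (a point): closed glass vial, the smaller kind with a black screw cap, 25 dia x 52 high (cap 21 dia, top 7), 22 g, standing upright on the bench at the start; point on its axis half-way up (26), z up. Two to four such vials are there in a run; absent ones read None
- vial3_mid (a point): closed glass vial, the smaller kind with a black screw cap, 25 dia x 52 high (cap 21 dia, top 7), 22 g, standing upright on the bench at the start; point on its axis half-way up (26), z up. Two to four such vials are there in a run; absent ones read None
- vial4_mid (a point): closed glass vial, the smaller kind with a black screw cap, 25 dia x 52 high (cap 21 dia, top 7), 22 g, standing upright on the bench at the start; point on its axis half-way up (26), z up. Two to four such vials are there in a run; absent ones read None
- big_vial_mid (a point): a larger vial with a pale cap, 32 dia x 66 high, too wide for the sockets, not part of the job; point on its axis, half-way up (33)
There are look-alikes about, which are no part of the job. What is shaped like the part that bears vial2_mid but orange or turquoise is not meant.

How it is judged (in metres and radians):
On the way, in this order (a step that is already met when the one before it is completed fails the run):
1. both bail arms are swung fully out (value of joint each of bail_left, bail_right above 2.8 rad), for 0.2 s.
2. every vial stands fully down in a socket (x of vial1_mid in the frame of carrier between -0.006 and 0.006 m and y of vial1_mid in the frame of carrier between -0.065 and 0.065 m and z of each of vial1_mid, vial2_mid, vial3_mid, vial4_mid in the frame of carrier below 0.047 m and angle between each of vial1_mid, vial2_mid, vial3_mid, vial4_mid's own z axis and vertical below 0.2 rad and x of vial2_mid in the frame of carrier between -0.006 and 0.006 m and y of vial2_mid in the frame of carrier between -0.065 and 0.065 m and x of vial3_mid in the frame of carrier between -0.006 and 0.006 m and y of vial3_mid in the frame of carrier between -0.065 and 0.065 m and x of vial4_mid in the frame of carrier between -0.006 and 0.006 m and y of vial4_mid in the frame of carrier between -0.065 and 0.065 m), for 0.2 s.
3. both bail arms are swung fully in (value of joint each of bail_left, bail_right below 0.12 rad), for 0.2 s.
4. the cover lies squarely on the bail arms (all of step 3 and x of cover_handle in the frame of carrier between -0.006 and 0.006 m and y of cover_handle in the frame of carrier between -0.006 and 0.006 m and z of cover_handle in the frame of carrier between 0.122 and 0.133 m and angle between cover_handle's own z axis and vertical below 0.06 rad and angle between the x axis of cover_handle and the x axis of carrier, either way round below 0.12 rad), for 0.2 s.
5. the eye's bar is inside the snap hook and the gate is shut (x of eye in the frame of hook_grip between -0.0135 and 0.0135 m and y of eye in the frame of hook_grip between -0.02 and 0.02 m and z of eye in the frame of hook_grip between -0.09 and -0.064 m and value of joint gate below 0.12 rad and angle between hook_grip's own z axis and vertical below 0.3 rad and x of hook_arm_tip in the frame of carrier between -0.062 and 0 m and z of hook_arm_tip in the frame of carrier between 0.082 and 0.112 m), for 0.2 s.
At the end, for the whole second after the job is handed in: Every vial present upright and down in a socket (within 5 mm); both bails under 0.12 rad; cover on them, centred within 6 mm, turned under 0.12 rad, level; the eye in the hook's throat above the shut gate (under 0.12 rad), hook within 0.3 rad of upright, its arm tip over the cover (all of step 2 and all of step 4 and all of step 5); the robot touches nothing.
It fails at once if the big vial is moved more than 4 cm (distance of big_vial_mid from where it was at the start of the episode above 0.04 m).
Of vial1, vial2, vial3, vial4 only 2 to 4 are there at a start; the rules pass over those that are not, and their reading is None.
At some moment in a run one of cover may be knocked a few centimetres aside while the robot is not near it.
It also fails if it takes over 210 s, if anything falls off the work surface, if the arm or the gripper's body presses on something with over 40 N, if the wrist force passes 120 N, or if a joint passes its speed limit or range.

## Working session

There is one attempt and no reset: what is moved stays moved. The work goes in short steps, Python scripts to look and compute and a shell command to move; the robot and the scene stay as the last step left them, time stands still between calls to the robot, and variables do not carry over. Pictures are saved under pics/ and viewed, at most 14 in all, crops included, and the job is handed in when it is done.

```bash
mkdir -p pics; cat > h.py <<'E'
import numpy as np, cv2
from cell import r
from scipy.spatial.transform import Rotation as R
def cam(n):
    c=r.read_camera(n); 
    if n!='wrist':
        M=cv2.Rodrigues(np.array(c['rvec'],float))[0]; c['R']=M; c['o']=-M.T@np.array(c['tvec'],float).ravel()
    return c
def pts(c):
    d=c['depth'].astype(float); v,u=np.indices(d.shape)
    P=np.stack([(u-c['cx'])/c['fx']*d,(v-c['cy'])/c['fy']*d,d],-1)
    W=(P-np.array(c['tvec'],float).ravel())@c['R']; W[d==0]=np.nan; return W
def ray(c,u,v,z):
    d=c['R'].T@np.array([(u-c['cx'])/c['fx'],(v-c['cy'])/c['fy'],1]); return c['o']+d*(z-c['o'][2])/d[2]
def save(c,n,s=None):
    i=c['img'][...,::-1]
    if s: i=cv2.resize(i,None,fx=s,fy=s,interpolation=cv2.INTER_CUBIC)
    cv2.imwrite('pics/'+n,i)
E
python3 - <<'E'
from h import *
print(r.state())
a=cam('scene');b=cam('top')
np.savez('top0.npz',**b); np.savez('scene0.npz',**a)
print(a['o'],b['o'],a['fx'],b['fx'])
for n,c in(('scene',a),('top',b)): save(c,n+'0.png',1.55)
E
```

```text
{'t': 0.0, 'joint_positions': array([-76.93016066,  34.38369611,  -0.14585874,  91.67905785,
         0.10279971,  54.02313505,  -4.57066696]), 'joint_vel': array([-0.04250608,  0.05111195,  0.00634001, -0.05402102,  0.00449879,
       -0.00933143,  0.06818832]), 'joint_torque': array([-4.58387021e-04, -7.65086603e+01,  1.49683144e+00, -2.52358854e+01,
       -5.24700433e-02,  1.69004174e-02,  1.73722692e-04]), 'eef_pos': array([217.44223756, 691.07257696, 178.58199054]), 'ee_rot': array([-1.79914571e+02,  7.56126452e-03,  1.62540387e+02]), 'ft_force': array([ 0.45159963,  0.11177081, -0.20598126]), 'ft_torque': array([-0.04446225, -0.00032216, -0.02576816]), 'finger_force': 0.0, 'finger_gap': 93.08791359572973}
[-138.71102108 -795.61849943  602.28057432] [ 331.14569054 -201.437519   1141.4026848 ] 412.0926943030763 385.40572361556514
```

View pics/top0.png

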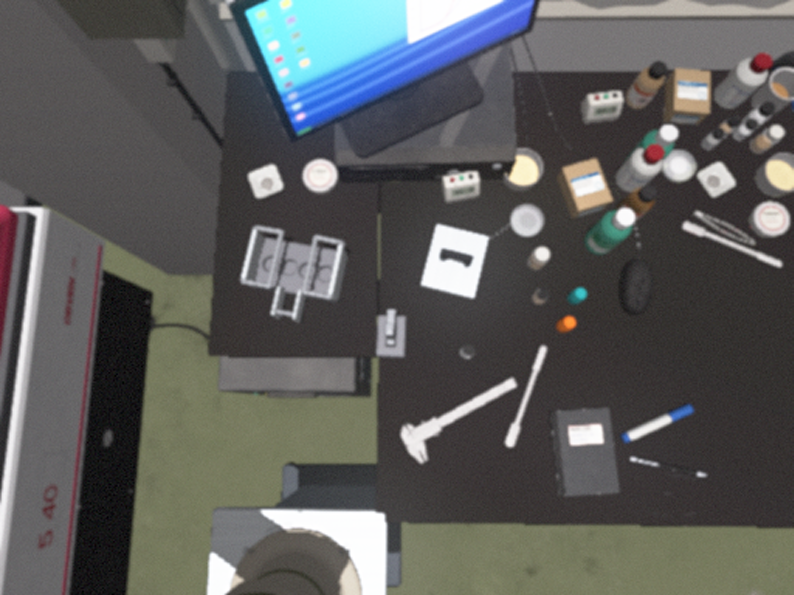

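View pics/scene0.png

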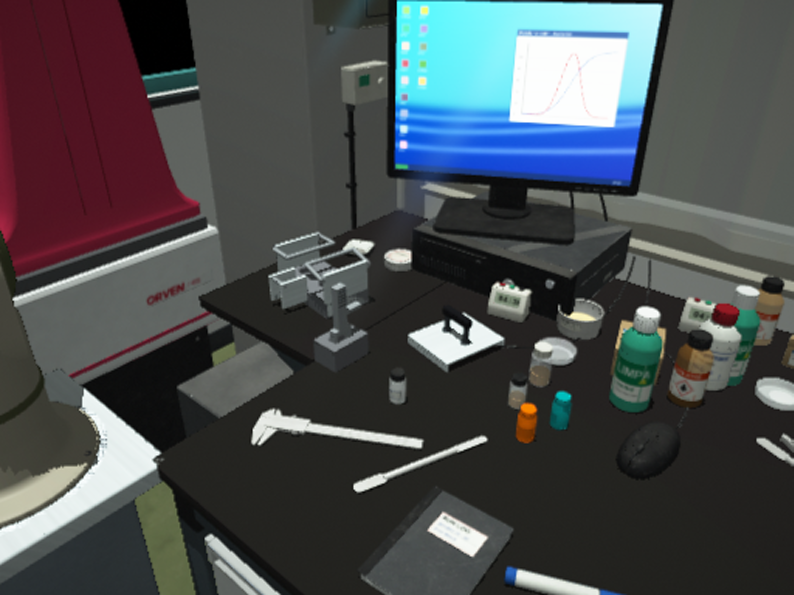

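```bash
python3 - <<'E'
from h import *
c=dict(np.load('top0.npz')); W=pts(c)
k=1/1.55
def win(u0,u1,v0,v1): return slice(int(v0*k),int(v1*k)),slice(int(u0*k),int(u1*k))
z=W[win(400,480,380,480)][...,2]; print('bench z',np.nanmedian(z))
def blob(n,w,z0,z1):
    s=win(*w);P=W[s].reshape(-1,3);m=(P[:,2]>z0)&(P[:,2]<z1);P=P[m]
    if len(P)<5: print(n,len(P));return
    rc=cv2.minAreaRect(P[:,:2].astype(np.float32)); print(n,len(P),'med',np.round(np.median(P,0),1),'rect',np.round(rc[0],1),np.round(rc[1],1),round(rc[2],1))
    return P
blob('blk',(235,350,220,330),22,36)
blob('high',(235,350,220,330),70,100)
blob('eye',(260,310,285,330),40,75)
blob('stand',(370,412,300,365),30,48)
blob('hook',(370,412,300,365),55,140)
blob('cover',(410,500,215,305),10,26)
blob('handle',(410,500,215,305),45,75)
blob('v a',(450,485,335,365),35,65)
blob('v b',(525,553,284,308),35,65)
blob('big',(520,560,240,275),50,80)
blob('or',(555,580,312,335),35,65)
blob('teal',(565,590,285,305),35,65)
a=dict(np.load('scene0.npz'));W2=pts(a);W=W2
blob('s va',(385,410,365,408),5,65)
blob('s vb',(505,530,370,412),5,65)
blob('s big',(528,555,338,388),5,80)
blob('s hook',(325,355,285,330),55,140)
E
```

```text
bench z -0.3331348225539853
blk 1132 med [599.5  21.1  29.1] rect [569.2  16.2] [164.  149.1] 79.9
high 673 med [594.5  38.   84.9] rect [595.1  14.6] [174.7 112.1] 79.9
eye 163 med [516.5  34.2  58.5] rect [522.8  28.4] [46.6 54.2] 79.1
stand 334 med [ 458.7 -166.3   39.1] rect [ 465.  -164.5] [73.1 49. ] 0.1
hook 115 med [ 468.5 -166.3   87.8] rect [ 477.3 -165.7] [14.5 56.3] 87.1
cover 1279 med [ 607.9 -286.3   17. ] rect [ 615.6 -287. ] [104.2 126.5] 75.6
handle 115 med [ 614.6 -286.2   61.5] rect [ 615.3 -287.1] [63.1 14.9] 75.7
v a 58 med [ 437.1 -306.9   50.3] rect [ 438.3 -306.9] [22.7 19.8] 5.0
v b 64 med [ 543.7 -444.6   49.5] rect [ 543.4 -445. ] [20.9 22.7] 87.0
big 89 med [ 614.7 -443.1   63.8] rect [ 615.5 -443.9] [28.5 27.1] 44.9
or 65 med [ 489.5 -490.1   49.2] rect [ 491.3 -491.2] [23.5 20.9] 6.1
teal 66 med [ 543.1 -512.1   48.9] rect [ 543.8 -513.4] [20.2 22. ] 76.9
s va 226 med [ 434.5 -316.1   33.6] rect [ 438.9 -302. ] [23.3 42.7] 5.2
s vb 255 med [ 538.3 -454.7   37.1] rect [ 522.2 -471.4] [84.1 23.6] 43.0
s big 418 med [ 608.7 -449.7   37.3] rect [ 658.3 -427.8] [127.7  42.1] 29.3
s hook 331 med [ 466.4 -172.7   89.9] rect [ 515.5 -118.4] [163.7  45.7] 48.0
```

```bash
python3 - <<'E'
from h import *
c=dict(np.load('top0.npz')); a=dict(np.load('scene0.npz'));W=np.concatenate([pts(c).reshape(-1,3),pts(a).reshape(-1,3)]);W=W[~np.isnan(W[:,0])]
xs=np.arange(-100,1000,100);ys=np.arange(900,-300,-100)
print('max z; cols y',ys)
for x in xs[::-1]:
    print(x,[int(W[m,2].max()) if (m:=(abs(W[:,0]-x)<50)&(abs(W[:,1]-y)<50)).sum()>3 else None for y in ys])
t=np.radians(-10.1);M=np.array([[np.cos(t),np.sin(t)],[-np.sin(t),np.cos(t)]])
P=pts(c).reshape(-1,3);P=P[P[:,2]>20]; L=(P[:,:2]-[595.1,14.6])@M.T
m=(abs(L[:,0])<65)&(abs(L[:,1])<150); L=np.c_[L,P[:,2]][m]
for z0 in (25,60,75,82,90,100,110,120):
    q=L[(L[:,2]>z0)&(L[:,2]<z0+(10 if z0>75 else 6))]
    print(z0,len(q),np.round(np.percentile(q[:,0],[1,50,99])) if len(q) else '', np.histogram(q[:,1],np.arange(-150,151,20))[0])
q=L[(L[:,2]>90)&(abs(L[:,0])<40)];print(np.round(q[np.argsort(q[:,1])][::6]))
s=r.read_camera('wrist');save(s,'w0.png')
E
```

```text
max z; cols y [ 900  800  700  600  500  400  300  200  100    0 -100 -200]
900 [-790, -784, None, None, None, None, None, 448, 503, 117, 513, 515]
800 [None, -782, -71, 486, 490, 495, 565, 569, 531, 524, 512, 117]
700 [None, None, -71, 261, -783, None, None, 5, 90, 86, 6, 18]
600 [None, None, -797, 495, -749, None, None, 5, 92, 97, 91, 22]
500 [None, None, -792, 501, -783, -789, None, 6, 86, 96, 89, 136]
400 [None, None, -795, 505, -784, -786, -787, 3, 7, 4, 43, 59]
300 [None, None, 204, 391, -782, -786, -786, -786, -784, -784, 4, 13]
200 [None, None, -791, -41, -785, -785, -787, -2, 0, -1, 7, 9]
100 [None, None, -790, -68, -784, -787, -787, 6, 267, 315, 309, 5]
0 [None, None, -793, -71, -785, -788, -790, 5, 50, None, 299, 3]
-100 [None, None, -792, -168, -786, -787, None, None, None, None, 2, 2]
25 818 [-48.   8.  47.] [  0   0   0  12  89 128  60 143 106 107 103  70   0   0   0]
60 55 [-64. -25.  46.] [ 0  0  0 10  0  0 11  0  8  0  0 26  0  0  0]
75 80 [-56.  -3.  56.] [ 0  0  0 18  0  0  0  0  2 30  8 22  0  0  0]
82 497 [-55.  -1.  55.] [  0   0   0 118  39 116   9   0   2  71  24 118   0   0   0]
90 73 [-56.  -1.  52.] [ 0  0  0  3  2 62  2  0  0  0  0  4  0  0  0]
100 0  [0 0 0 0 0 0 0 0 0 0 0 0 0 0 0]
110 0  [0 0 0 0 0 0 0 0 0 0 0 0 0 0 0]
120 0  [0 0 0 0 0 0 0 0 0 0 0 0 0 0 0]
[[-26. -84.  90.]
 [-15. -35.  92.]
 [-24. -34.  91.]
 [-21. -34.  90.]
 [-30. -33.  90.]
 [ 14. -32.  92.]
 [ 19. -31.  93.]
 [ 34. -31.  91.]
 [ 15.  79.  90.]]
```

View pics/w0.png

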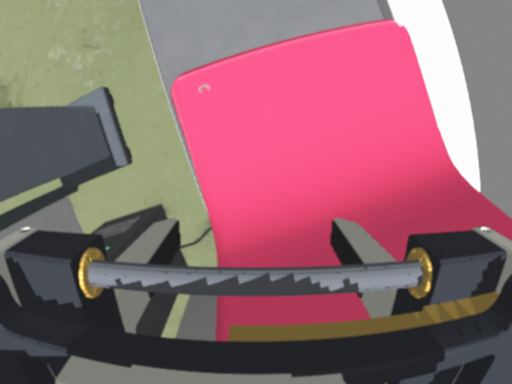

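```bash
python3 -m pendant '[[-0.01,-0.04,0.02,0,0,0],[-0.03,-0.09,0.05,0,0,0],[-0.045,-0.14,0.07,0,0,2],[-0.06,-0.19,0.08,0,0,4],[-0.075,-0.235,0.08,0,0,7.4]]'
python3 -m pendant '[[0.03,-0.03,0,0,0,0],[0.06,-0.06,0,0,0,0],[0.09,-0.09,0,0,0,0],[0.12,-0.12,0,0,0,0],[0.15,-0.15,0,0,0,0]]'
python3 -m pendant '[[0.03,-0.03,0,0,0,0],[0.06,-0.06,0,0,0,0],[0.09,-0.09,0,0,0,0],[0.12,-0.12,0,0,0,0],[0.15,-0.15,0,0,0,0]]'
python3 -m pendant '[[0.03,-0.02,0,0,0,0],[0.06,-0.04,0,0,0,0],[0.09,-0.06,0,0,0,0],[0.12,-0.08,0,0,0,0],[0.155,-0.11,0,0,0,0]]' 0.45
```

```text
t: 0.78
eef_pos: [142.2, 455.1, 260.1]
ee_rot: [179.9, 0.0, 170.0]
ft_force: [0.3, 0.0, 0.3]
finger_gap: 92.9
finger_force: 0.0
t: 1.4
eef_pos: [293.4, 305.4, 259.5]
ee_rot: [180.0, 0.0, 169.9]
ft_force: [-0.0, 0.9, 0.9]
finger_gap: 93.0
finger_force: 0.0
t: 2.02
eef_pos: [443.4, 155.5, 259.5]
ee_rot: [180.0, 0.0, 169.9]
ft_force: [0.9, 0.6, -0.2]
finger_gap: 93.2
finger_force: 0.0
t: 2.65
eef_pos: [598.2, 46.7, 259.2]
ee_rot: [180.0, -0.0, 170.0]
ft_force: [0.1, -0.4, -0.1]
finger_gap: 47.8
finger_force: 0.0
```

```bash
cat >> h.py <<'E'
def wcam():
    s=r.state(); c=r.read_camera('wrist'); T=np.eye(4); T[:3,:3]=R.from_euler('xyz',s['ee_rot'],degrees=True).as_matrix(); T[:3,3]=s['eef_pos']
    c['T']=T@np.array(c['hand_eye']); return c
def wray(c,u,v,z):
    p=np.array([u-c['cx'],v-c['cy']]); n=np.hypot(*p); t=n/c['fx']
    d=c['T'][:3,:3]@np.r_[np.sin(t)*p/max(n,1e-9),np.cos(t)]; o=c['T'][:3,3]; return o+d*(z-o[2])/d[2]
def wproj(c,X):
    q=np.linalg.inv(c['T'])@np.r_[X,1]; t=np.arctan2(np.hypot(q[0],q[1]),q[2]); n=np.hypot(q[0],q[1]); return c['cx']+c['fx']*t*q[0]/n, c['cy']+c['fx']*t*q[1]/n
def wpts(c):
    d=c['depth'].astype(float); v,u=np.indices(d.shape); p=np.stack([u-c['cx'],v-c['cy']],-1); n=np.linalg.norm(p,axis=-1)+1e-9; t=np.minimum(n/c['fx'],1.5)
    P=np.concatenate([p/n[...,None]*(np.tan(t)*d)[...,None],d[...,None]],-1)
    W=P@c['T'][:3,:3].T+c['T'][:3,3]; W[d==0]=np.nan; return W
O=np.array([595.1,14.6]); YAW=-10.1
def car(W):  # world->carrier
    a=np.radians(YAW); M=np.array([[np.cos(a),np.sin(a)],[-np.sin(a),np.cos(a)]]); W=np.asarray(W,float).copy(); W[...,:2]=(W[...,:2]-O)@M.T; return W
def wld(x,y):
    a=np.radians(YAW); return O+np.array([np.cos(a)*x-np.sin(a)*y,np.sin(a)*x+np.cos(a)*y])
E
python3 - <<'E'
from h import *
c=wcam(); print(c['fx'],c['cx'],c['cy']); 
im=c['img'][...,::-1].copy()
for p in [(0,33,80),(0,-33,80),(0,81,88),(0,-81,88),(0,18,30),(0,-18,30),(0,54,30),(0,-54,30),(-92,0,55),(48,85,88),(-48,-85,88),(-48,85,88),(48,-85,88)]:
    w=wld(p[0],p[1]); u,v=wproj(c,[*w,p[2]]); cv2.circle(im,(int(u),int(v)),2,(0,0,255),-1)
cv2.imwrite('pics/w1.png',cv2.resize(im,None,fx=1.5,fy=1.5))
L=car(wpts(c)); L=L[~np.isnan(L[...,0])]
m=(abs(L[:,0])<40)&(abs(L[:,1])<60)&(L[:,2]>65)&(L[:,2]<100); q=L[m]
for s in (1,-1):
    k=q[(q[:,1]*s>20)&(q[:,1]*s<50)];print(len(k),np.round(np.percentile(k,[2,50,98],axis=0),1) if len(k) else '')
E
```

```text
297.3186396354542 255.10618034321283 190.6060033408365
358 [[-38.2  30.3  80.6]
 [ -0.3  33.6  82.8]
 [ 38.   37.1  84.8]]
363 [[-38.6 -36.9  79.4]
 [ -0.3 -32.6  82.8]
 [ 38.2 -29.1  84.8]]
```

View pics/w1.png

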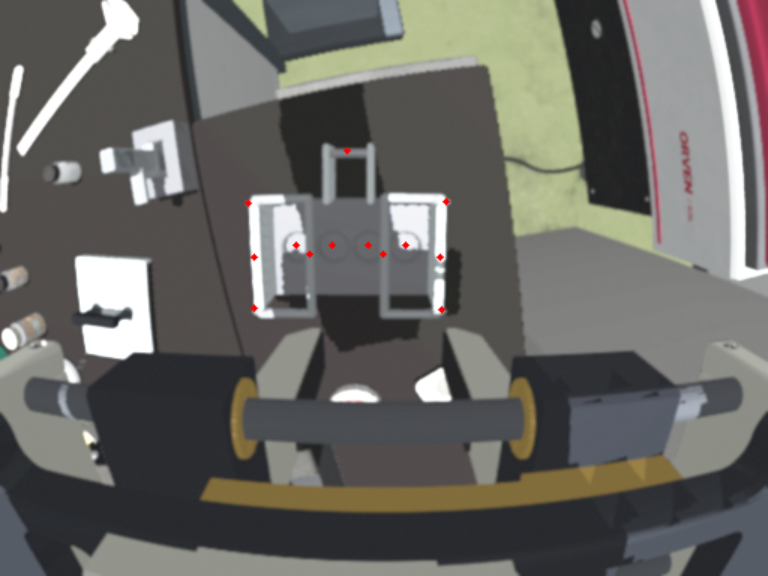

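```bash
sed -i 's/^O=.*/O=np.array([595.2,15.1]); YAW=-10.1/' h.py
python3 -m pendant '[[0.003,0.001,-0.04,0,0,0],[0.003,0.001,-0.09,0,0,0],[0.003,0.001,-0.14,0,0,0],[0.003,0.001,-0.175,0,0,0],[0.003,0.001,-0.194,0,0,0]]'
python3 -m pendant '[[0,0,0,0,0,0],[0,0,0,0,0,0],[0,0,0,0,0,0],[0,0,0,0,0,0],[0,0,0,0,0,0]]' 0
```

```text
t: 3.32
eef_pos: [599.3, 47.6, 63.2]
ee_rot: [-179.9, -0.2, 169.9]
ft_force: [0.2, 0.5, 0.4]
finger_gap: 42.2
finger_force: 0.0
t: 3.95
eef_pos: [600.8, 47.7, 65.9]
ee_rot: [180.0, 0.0, 169.9]
ft_force: [-0.2, 0.6, -0.0]
finger_gap: 1.0
finger_force: 0.0
```

```bash
python3 - <<'E'
from h import *
print(r.state()['finger_gap'],r.state()['finger_force'],car(r.state()['eef_pos']))
a=cam('scene');i=a['img'][...,::-1][100:260,130:290];cv2.imwrite('pics/s1.png',cv2.resize(i,None,fx=3.5,fy=3.5))
E
```

```text
0.9650560105197923 0.0 [-0.20389772 33.04745359 65.90673435]
```

View pics/s1.png

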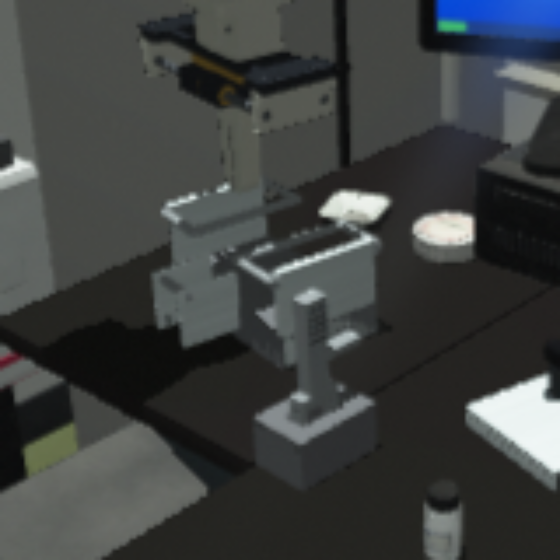

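```bash
python3 - <<'E'
from h import *
for n in('scene','top'):
    L=car(pts(cam(n)));L=L[~np.isnan(L[...,0])]
    for s in(1,-1):
        m=(abs(L[:,0])<58)&(abs(L[:,1]-s*35)<34)&(L[:,2]>50)&(L[:,2]<140);q=L[m];q=q[(abs(q[:,0])>25)&(abs(q[:,0])<47)]
        print(n,s,len(q)); print(np.round(q[::max(1,len(q)//12)]))
E
```

```text
scene 1 43
[[ 36.  32.  85.]
 [ 46.  31.  83.]
 [ 30.  28.  85.]
 [ 38.  25.  84.]
 [ 27.  24.  84.]
 [ 42.  31.  78.]
 [-30.  34.  85.]
 [-42.  31.  86.]
 [-32.  30.  84.]
 [-45.  32.  83.]
 [-36.  29.  82.]
 [-26.  29.  79.]
 [-36.  30.  78.]
 [-45.  17.  63.]
 [-47.  16.  51.]]
scene -1 44
[[ 39. -36.  87.]
 [ 30. -34.  85.]
 [ 38. -38.  84.]
 [ 46. -41.  83.]
 [ 33. -34.  81.]
 [ 41. -39.  80.]
 [ 31. -37.  80.]
 [-31. -37.  86.]
 [-42. -39.  87.]
 [-32. -39.  84.]
 [-43. -36.  83.]
 [-35. -38.  82.]
 [-43. -40.  82.]
 [-44. -25.  63.]
 [-44. -23.  56.]]
top 1 23
[[-25.  37.  80.]
 [-26.  32.  86.]
 [-25.  30.  84.]
 [-28.  32.  83.]
 [-28.  30.  82.]
 [-32.  34.  86.]
 [-31.  32.  82.]
 [-30.  30.  79.]
 [-34.  38.  79.]
 [-35.  34.  84.]
 [-35.  30.  87.]
 [-38.  36.  82.]
 [-37.  34.  82.]
 [-37.  31.  82.]
 [-40.  36.  82.]
 [-40.  33.  83.]
 [-40.  29.  85.]
 [-43.  35.  83.]
 [-43.  32.  83.]
 [-42.  30.  78.]
 [-46.  34.  84.]
 [-46.  31.  85.]
 [-44.  30.  78.]]
top -1 42
[[ 46. -33.  81.]
 [ 44. -36.  82.]
 [ 41. -37.  82.]
 [ 35. -32.  79.]
 [ 32. -35.  80.]
 [ 30. -36.  78.]
 [ 27. -36.  79.]
 [-29. -32.  86.]
 [-31. -29.  81.]
 [-35. -31.  85.]
 [-38. -31.  86.]
 [-40. -31.  84.]
 [-43. -32.  81.]
 [-46. -32.  83.]]
```

```bash
python3 -m pendant '[[0,0,0.004,0,0,0],[0,0.001,0.008,0,0,0],[0,0.002,0.012,0,0,0],[0,0.003,0.015,0,0,0],[0.001,0.0035,0.018,0,0,0]]'
python3 - <<'E'
from h import *
s=r.state();print(s['ft_force'],s['finger_gap'],s['finger_force'])
for n in('scene','top'):
    L=car(pts(cam(n)));L=L[~np.isnan(L[...,0])]
    m=(abs(L[:,0])<58)&(abs(L[:,1]-35)<34)&(L[:,2]>70)&(L[:,2]<140);q=L[m];q=q[(abs(q[:,0])>25)&(abs(q[:,0])<47)]
    print(n,len(q),np.round(np.median(q,0)))
c=wcam();cv2.imwrite('pics/w2.png',cv2.resize(c['img'][100:384,60:460,::-1],None,fx=1.9,fy=1.9))
E
```

```text
t: 4.72
eef_pos: [601.6, 51.2, 83.7]
ee_rot: [180.0, 0.0, 170.0]
ft_force: [-0.4, -1.0, 0.6]
finger_gap: 0.4
finger_force: 0.0
[-0.43878079 -0.99183043  0.60476975] 0.4101579179880243 0.0
scene 36 [ 0. 30. 82.]
top 40 [-28.  32.  82.]
```

View pics/w2.png

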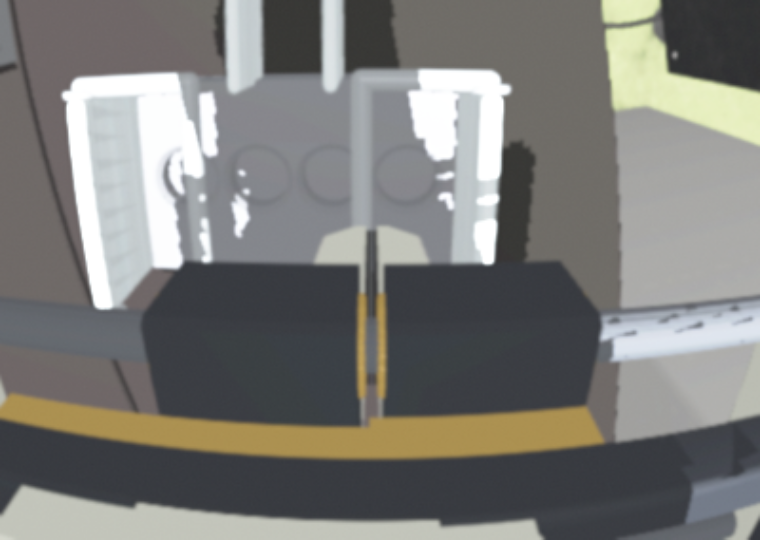

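```bash
python3 - <<'E'
from h import *
for n in('scene','top'):
    c=cam(n);L=car(pts(c));L=L[~np.isnan(L[...,0])]
    q=L[(abs(L[:,0])<22)&(abs(L[:,1]-36)<30)&(L[:,2]>35)&(L[:,2]<200)]
    for z in range(35,200,8):
        k=q[(q[:,2]>=z)&(q[:,2]<z+8)]
        if len(k):print(n,z,len(k),np.round(k.min(0)),np.round(k.max(0)))
    if n=='scene': cv2.imwrite('pics/s2.png',cv2.resize(c['img'][110:210,165:255,::-1],None,fx=6,fy=6))
E
```

```text
scene 75 18 [-19.  27.  78.] [19. 37. 83.]
scene 83 15 [-19.  26.  83.] [19. 32. 87.]
scene 123 12 [ -8.  25. 124.] [ 10.  43. 131.]
scene 131 25 [-10.  18. 132.] [  9.  46. 139.]
scene 139 24 [ -9.  17. 139.] [  9.  47. 147.]
scene 147 25 [-10.  15. 147.] [  8.  49. 155.]
scene 155 29 [-10.  16. 155.] [  7.  50. 162.]
scene 163 28 [ -9.  15. 164.] [  8.  47. 171.]
scene 171 31 [-10.  16. 172.] [  8.  52. 179.]
scene 179 27 [-10.  17. 180.] [  4.  51. 187.]
scene 187 24 [-10.  16. 187.] [  2.  52. 194.]
scene 195 12 [ -8.  13. 196.] [  2.  39. 199.]
top 75 15 [-20.  29.  79.] [ 9. 37. 83.]
top 83 5 [-17.  31.  84.] [ 7. 34. 86.]
top 131 1 [ -6.  22. 138.] [ -6.  22. 138.]
top 139 1 [ -3.  22. 141.] [ -3.  22. 141.]
top 147 3 [ -9.  21. 150.] [ -6.  23. 152.]
top 163 1 [ -9.  21. 163.] [ -9.  21. 163.]
```

View pics/s2.png

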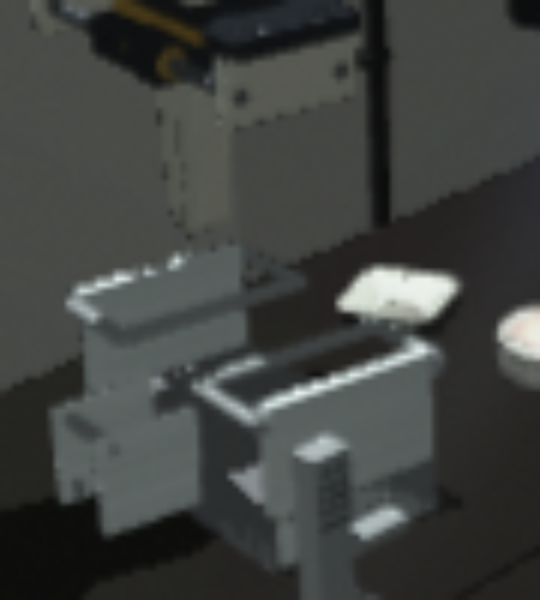

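```bash
python3 - <<'E'
from h import *
c=cam('scene');L=car(pts(c))
for z in range(60,180,10):
    X=np.r_[wld(0,30),z]; q=c['R']@X+np.array(c['tvec']).ravel(); u=c['cx']+c['fx']*q[0]/q[2]; v=c['cy']+c['fy']*q[1]/q[2]
    print(z,round(u),round(v),np.round(L[int(round(v)),int(round(u))]),c['img'][int(round(v)),int(round(u))])
c=wcam();W=wpts(c); i=np.linalg.inv(c['hand_eye'])
for v in range(190,260,5): print(v,np.round(car(W[v,255])),np.round(car(W[v,240])), round(float(c['depth'][v,240])))
print(np.round(c['hand_eye'],3)); print(np.round(wproj(c,r.state()['eef_pos'])))
E
```

```text
60 200 168 [28. 74. 35.] [85 91 90]
70 200 165 [30. 76. 44.] [87 93 92]
80 199 162 [-3. 27. 82.] [64 70 69]
90 199 159 [29. 78. 65.] [85 93 92]
100 199 156 [26. 72. 78.] [87 95 94]
110 199 153 [30. 77. 85.] [86 94 93]
120 199 150 [136. 250.   7.] [73 76 72]
130 198 147 [ -8.  19. 134.] [83 85 78]
140 198 143 [ -5.  21. 145.] [87 90 81]
150 198 140 [ -7.  17. 157.] [85 89 80]
160 198 137 [ -6.  19. 165.] [87 89 81]
170 197 134 [ -8.  20. 174.] [86 89 81]
190 [-16.  36.  83.] [ 1. 22. 15.] 282
195 [-12.  36.  83.] [ 6. 22. 16.] 282
200 [-8. 36. 83.] [11. 22. 16.] 284
205 [-4. 36. 82.] [16. 22. 16.] 285
210 [-1. 36. 82.] [17. 22. 28.] 273
215 [ 3. 36. 82.] [21. 22. 30.] 273
220 [ 7. 36. 83.] [26. 22. 30.] 274
225 [ -7.  36. 128.] [ -8.  28. 132.] 166
230 [ -7.  36. 136.] [ -9.  28. 141.] 158
235 [ -7.  36. 143.] [ -8.  28. 146.] 153
240 [ -7.  36. 149.] [-35.  32. 213.] 82
245 [ -7.  36. 157.] [-35.  32. 216.] 78
250 [ -5.  36. 159.] [-34.  32. 218.] 76
255 [ -3.  36. 159.] [-35.  32. 222.] 72
[[   0.      -0.968   -0.25    68.411]
 [   1.       0.       0.      -0.461]
 [  -0.      -0.25     0.968 -204.963]
 [   0.       0.       0.       1.   ]]
[256. 211.]
```

```bash
python3 -m pendant '[[-0.0005,-0.0035,0,0,0,0],[-0.0005,-0.0035,0,0,0,0],[-0.0005,-0.0035,0,0,0,0],[-0.0005,-0.0035,0,0,0,0],[-0.0005,-0.0035,0,0,0,0]]' 0.45
python3 - <<'E'
from h import *
s=r.state();print(car(s['eef_pos']))
c=cam('scene');L=car(pts(c));L=L[~np.isnan(L[...,0])]
q=L[(abs(L[:,0])<20)&(abs(L[:,1]-35)<50)&(L[:,2]>90)&(L[:,2]<200)]
for y in range(-10,80,6):
    k=q[(q[:,1]>=y)&(q[:,1]<y+6)]
    if len(k):print(y,len(k),np.round(k.min(0)),np.round(k.max(0)))
E
```

```text
t: 5.7
eef_pos: [601.1, 47.7, 83.4]
ee_rot: [180.0, 0.0, 169.9]
ft_force: [-0.2, 0.3, -0.5]
finger_gap: 41.0
finger_force: 0.0
[7.82007064e-02 3.31190369e+01 8.34175001e+01]
-10 65 [-10.  -9. 134.] [ 11.  -4. 193.]
-4 67 [-10.  -4. 128.] [ 11.   2. 199.]
2 33 [-10.   2. 124.] [ 10.   8. 199.]
8 9 [ -8.   8. 124.] [ -6.  11. 198.]
44 6 [ -5.  49. 140.] [  6.  50. 182.]
50 102 [-10.  50. 124.] [ 12.  56. 190.]
56 31 [-10.  56. 123.] [ 12.  62. 199.]
62 20 [-10.  62. 131.] [ -6.  66. 195.]
68 4 [ -6.  69. 149.] [ -5.  70. 195.]
74 2 [-2. 78. 90.] [ 9. 78. 91.]
```

```bash
python3 -m pendant '[[0,0,-0.015,0,0,0],[0,0,-0.03,0,0,0],[0,0,-0.045,0,0,0],[0,0,-0.06,0,0,0],[0,0,-0.06,0,0,0]]'
python3 -m pendant '[[0,0,0,0,0,0],[0,0,0,0,0,0],[0,0,0,0,0,0],[0,0,0,0,0,0],[0,0,0,0,0,0]]' 0
```

```text
t: 6.38
eef_pos: [600.2, 47.4, 21.8]
ee_rot: [-180.0, -0.1, 169.9]
ft_force: [-0.1, 0.6, -0.1]
finger_gap: 42.0
finger_force: 0.0
t: 7.0
eef_pos: [601.3, 47.4, 23.7]
ee_rot: [180.0, 0.0, 169.9]
ft_force: [-0.8, -1.0, 3.4]
finger_gap: 6.8
finger_force: 30.0
```

```bash
python3 -m pendant '[[0,0.001,0.008,0,0,0],[0.0005,0.003,0.016,0,0,0],[0.001,0.0063,0.024,0,0,0],[0.002,0.011,0.031,0,0,0],[0.003,0.017,0.037,0,0,0]]'
python3 -m pendant '[[0.001,0.007,0.005,0,0,0],[0.003,0.016,0.009,0,0,0],[0.005,0.026,0.011,0,0,0],[0.0065,0.037,0.011,0,0,0],[0.008,0.0465,0.008,0,0,0]]'
python3 -m pendant '[[0,0,0,0,0,0],[0,0,0,0,0,0],[0,0,0,0,0,0],[0,0,0,0,0,0],[0,0,0,0,0,0]]' 1
python3 -m pendant '[[0,0,0.03,0,0,0],[0,0,0.06,0,0,0],[0,-0.03,0.06,0,0,0],[-0.01,-0.08,0.06,0,0,0],[-0.0185,-0.128,0.06,0,0,0]]' 0.45
python3 - <<'E'
from h import *
print(wld(0,-33),car(r.state()['eef_pos']))
for n in('scene','top'):
    L=car(pts(cam(n)));L=L[~np.isnan(L[...,0])]
    q=L[(abs(L[:,0])<45)&(L[:,1]>92)&(L[:,1]<140)&(L[:,2]>40)&(L[:,2]<140)]
    print(n,len(q),np.round(np.median(q,0)) if len(q) else '')
E
```

```text
t: 7.62
eef_pos: [603.9, 62.4, 61.5]
ee_rot: [-179.9, 0.0, 169.8]
ft_force: [-0.8, -9.7, 4.5]
finger_gap: 6.7
finger_force: 30.0
t: 8.25
eef_pos: [613.1, 112.1, 69.8]
ee_rot: [179.9, 0.1, 170.0]
ft_force: [2.0, -5.0, 0.9]
finger_gap: 7.1
finger_force: 30.0
t: 8.88
eef_pos: [612.0, 110.9, 68.4]
ee_rot: [-180.0, -0.0, 169.9]
ft_force: [0.6, -0.4, 0.0]
finger_gap: 52.1
finger_force: 0.0
t: 9.5
eef_pos: [593.2, -18.2, 128.5]
ee_rot: [-180.0, 0.0, 170.0]
ft_force: [1.1, 1.0, 0.3]
finger_gap: 41.8
finger_force: 0.0
[589.41289804 -17.38860494] [  3.88073192 -33.12225594 128.53918234]
scene 65 [  2. 126.  83.]
top 0
```

```bash
python3 -m pendant '[[-0.004,0,-0.03,0,0,0],[-0.004,0,-0.06,0,0,0],[-0.004,0,-0.09,0,0,0],[-0.004,0,-0.1045,0,0,0],[-0.004,0,-0.1045,0,0,0]]'
python3 -m pendant '[[0,0,0,0,0,0],[0,0,0,0,0,0],[0,0,0,0,0,0],[0,0,0,0,0,0],[0,0,0,0,0,0]]' 0
python3 -m pendant '[[0,-0.001,0.008,0,0,0],[-0.0005,-0.003,0.016,0,0,0],[-0.001,-0.0063,0.024,0,0,0],[-0.002,-0.011,0.031,0,0,0],[-0.003,-0.017,0.037,0,0,0]]'
python3 -m pendant '[[-0.001,-0.007,0.005,0,0,0],[-0.003,-0.016,0.009,0,0,0],[-0.005,-0.026,0.011,0,0,0],[-0.0065,-0.037,0.011,0,0,0],[-0.008,-0.0465,0.008,0,0,0]]'
python3 -m pendant '[[0,0,0,0,0,0],[0,0,0,0,0,0],[0,0,0,0,0,0],[0,0,0,0,0,0],[0,0,0,0,0,0]]' 1
python3 -m pendant '[[0,0,0.03,0,0,0],[0,0,0.06,0,0,0],[-0.03,-0.03,0.08,0,0,-10],[-0.06,-0.08,0.08,0,0,-20],[-0.09,-0.12,0.08,0,0,-30]]' 0.5
python3 - <<'E'
from h import *
for n in('scene','top'):
    c=cam(n);L=car(pts(c));L=L[~np.isnan(L[...,0])]
    for s in(1,-1):
        q=L[(abs(L[:,0])<45)&(L[:,1]*s>92)&(L[:,1]*s<140)&(L[:,2]>40)&(L[:,2]<140)]
        print(n,s,len(q),np.round(np.median(q,0)) if len(q) else '')
c=dict(np.load('top0.npz'));
# finer vial positions: rays on cap top plane, black cap blob centroid from both views
W=pts(c)
for nm,p in(('a',(438,-307)),('b',(543.5,-445))):
    m=(np.hypot(W[...,0]-p[0],W[...,1]-p[1])<20)&(W[...,2]>42)&(W[...,2]<62)
    v,u=np.nonzero(m); print(nm,ray(c,u.mean(),v.mean(),50))
print(r.state()['joint_positions'])
E
```

```text
t: 10.22
eef_pos: [589.2, -16.7, 23.3]
ee_rot: [-180.0, -0.1, 169.9]
ft_force: [1.4, 0.3, 0.5]
finger_gap: 41.7
finger_force: 0.0
t: 10.85
eef_pos: [589.7, -17.5, 24.3]
ee_rot: [-180.0, 0.0, 169.9]
ft_force: [-1.1, -2.6, 4.3]
finger_gap: 6.8
finger_force: 30.0
t: 11.48
eef_pos: [587.0, -32.2, 61.8]
ee_rot: [179.9, 0.0, 170.0]
ft_force: [1.4, 7.0, 1.5]
finger_gap: 6.8
finger_force: 30.0
t: 12.1
eef_pos: [578.4, -80.5, 70.2]
ee_rot: [179.9, 0.0, 170.0]
ft_force: [-0.5, 2.7, 1.5]
finger_gap: 7.0
finger_force: 30.0
t: 12.72
eef_pos: [578.6, -80.3, 68.9]
ee_rot: [-180.0, -0.0, 170.0]
ft_force: [0.1, -0.7, 0.2]
finger_gap: 52.7
finger_force: 0.0
t: 13.35
eef_pos: [487.8, -201.9, 149.4]
ee_rot: [180.0, 0.1, 139.6]
ft_force: [0.5, -1.0, -0.8]
finger_gap: 46.3
finger_force: 0.0
scene 1 67 [ -1. 126.  80.]
scene -1 84 [  -0. -132.   94.]
top 1 88 [  0. 128.  79.]
top -1 0 
a [ 438.72645767 -307.03106532   50.        ]
b [ 544.03097718 -446.34057663   50.        ]
[ -0.73954776  24.60338072  24.16123086 120.38794883 -15.88797977
  38.02673955  83.38762082]
```

```bash
python3 -m pendant '[[-0.01,-0.02,-0.02,0,0,-10],[-0.02,-0.04,-0.03,0,0,-20],[-0.03,-0.06,-0.05,0,0,-30],[-0.04,-0.08,-0.06,0,0,-40],[-0.049,-0.105,-0.06,0,0,-50]]' 0.55
python3 -m pendant '[[0,0,0,0,0,-9.5],[0,0,0,0,0,-9.5],[0,0,0,0,0,-9.5],[0,0,0,0,0,-9.5],[0,0,0,0,0,-9.5]]'
python3 - <<'E'
from h import *
print(r.state()['joint_positions'])
c=cam('scene');L=car(pts(c));L=L[~np.isnan(L[...,0])]
c=cam('top');L2=car(pts(c));L2=L2[~np.isnan(L2[...,0])]
for L in (L,L2):
    q=L[(abs(L[:,0])<45)&(L[:,1]<-92)&(L[:,1]>-145)&(L[:,2]>40)&(L[:,2]<140)]
    print(len(q),np.round(np.median(q,0)) if len(q) else '')
w=wcam();W=wpts(w)
p=(438.7,-307)
m=(np.hypot(W[...,0]-p[0],W[...,1]-p[1])<25)&(W[...,2]>44)&(W[...,2]<60)
P=W[m];print(m.sum(),np.round(np.median(P,0),1),np.round(cv2.minEnclosingCircle(P[:,:2].astype(np.float32))[0],1),cv2.minEnclosingCircle(P[:,:2].astype(np.float32))[1])
E
```

```text
t: 14.08
eef_pos: [439.4, -305.0, 88.0]
ee_rot: [-179.9, -0.1, 89.7]
ft_force: [0.4, -0.2, -0.6]
finger_gap: 51.4
finger_force: 0.0
t: 14.7
eef_pos: [439.7, -305.2, 89.0]
ee_rot: [180.0, -0.0, 80.5]
ft_force: [0.5, -0.7, -0.4]
finger_gap: 51.1
finger_force: 0.0
[  4.57441954  33.26490513  35.83257845 122.74680651 -34.79387889
  34.27670452  56.07595241]
0 
69 [  10. -129.   79.]
491 [ 441.7 -308.1   51.5] [ 441.5 -308.9] 10.62729549407959
```

```bash
python3 -m pendant '[[0.001,-0.003,-0.03,0,0,0],[0.001,-0.003,-0.06,0,0,0],[0.001,-0.003,-0.09,0,0,0],[0.001,-0.003,-0.109,0,0,0],[0.001,-0.003,-0.109,0,0,0]]'
python3 -m pendant '[[0,0,0,0,0,0],[0,0,0,0,0,0],[0,0,0,0,0,0],[0,0,0,0,0,0],[0,0,0,0,0,0]]' 0
python3 -m pendant '[[0,0,0.03,0,0,0],[0,0,0.06,0,0,0],[0,0,0.09,0,0,0],[0,0,0.11,0,0,0],[0,0,0.12,0,0,0]]'
python3 - <<'E'
from h import *
s=r.state();print(s['eef_pos'],s['finger_gap'],s['ft_force'],wld(0,18),wld(0,-18))
w=wcam();save(w,'w3.png',1.3)
E
```

```text
t: 15.48
eef_pos: [439.8, -308.2, -21.1]
ee_rot: [-179.9, -0.0, 80.4]
ft_force: [0.0, 0.4, -0.5]
finger_gap: 51.0
finger_force: 0.0
t: 16.1
eef_pos: [441.0, -308.6, -19.6]
ee_rot: [179.9, 0.0, 80.4]
ft_force: [-0.2, 0.8, 7.4]
finger_gap: 24.4
finger_force: 30.0
t: 16.73
eef_pos: [440.9, -308.4, 100.8]
ee_rot: [179.9, 0.0, 80.5]
ft_force: [0.1, 0.3, -0.5]
finger_gap: 24.4
finger_force: 30.0
[ 440.86552696 -308.40653419  100.82769417] 24.413193131326278 [ 0.14204693  0.29213743 -0.50721464] [598.35660107  32.82105724] [592.04339893  -2.62105724]
```

View pics/w3.png

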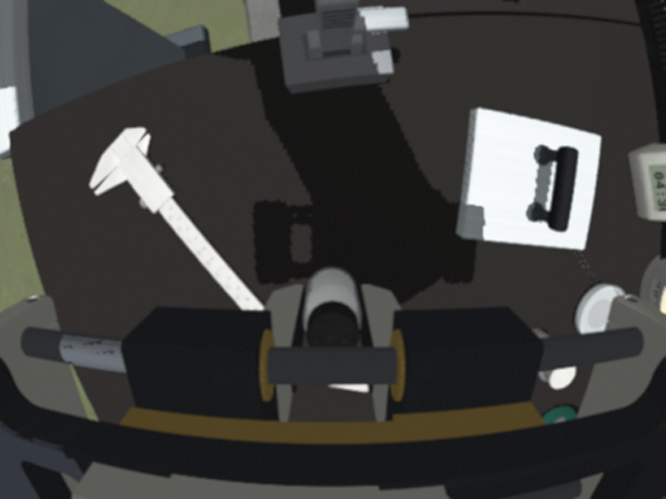

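```bash
python3 -m pendant '[[0.005,0.015,0.02,0,0,0],[0.015,0.045,0.04,0,0,0],[0.03,0.085,0.04,0,0,0],[0.045,0.125,0.04,0,0,0],[0.06,0.17,0.04,0,0,0]]'
python3 -m pendant '[[0.025,0.045,0,0,0,0],[0.05,0.085,0,0,0,0],[0.075,0.13,-0.02,0,0,0],[0.0975,0.171,-0.04,0,0,0],[0.0975,0.171,-0.04,0,0,0]]'
python3 - <<'E'
from h import *
s=r.state();print(s['eef_pos'],car(s['eef_pos']))
w=wcam();L=car(wpts(w));e=car(s['eef_pos'])
m=(np.hypot(L[...,0]-e[0],L[...,1]-e[1])<16)&(L[...,2]>100)&(L[...,2]<185); 
for z in range(100,190,6):
    k=L[m&(L[...,2]>=z)&(L[...,2]<z+6)]
    if len(k):print(z,len(k),np.round(np.median(k,0),1),np.round(k.min(0)),np.round(k.max(0)))
q=L[(abs(L[...,0])<30)&(abs(L[...,1])<75)&(L[...,2]<35)&(L[...,2]>10)];print(np.round(np.percentile(q[:,2],[5,50,95])))
E
```

```text
t: 17.4
eef_pos: [500.7, -137.3, 139.3]
ee_rot: [-180.0, 0.0, 80.4]
ft_force: [-0.0, -0.7, -0.4]
finger_gap: 24.4
finger_force: 30.0
t: 18.02
eef_pos: [598.0, 36.9, 96.9]
ee_rot: [-179.8, 0.0, 80.8]
ft_force: [0.2, -0.2, 0.2]
finger_gap: 23.9
finger_force: 30.0
[598.04501085  36.86008947  96.93053895] [-1.01507342 21.92179752 96.93053895]
112 5 [ -1.6  32.8 117.6] [ -8.  31. 118.] [  4.  33. 118.]
118 90 [  0.4  32.5 121.3] [-12.  26. 118.] [ 11.  34. 124.]
124 106 [ -0.5  32.5 127. ] [-12.  25. 124.] [ 12.  34. 130.]
130 118 [ -0.5  32.3 133.1] [-12.  26. 130.] [ 12.  34. 136.]
136 180 [ -1.9  30.9 139. ] [-15.  24. 136.] [ 13.  34. 142.]
142 188 [ -1.   31.4 145.3] [-15.  24. 142.] [ 13.  34. 148.]
148 209 [ -0.6  31.6 151.2] [-15.  14. 148.] [ 13.  34. 154.]
154 479 [ -1.1  29.5 156.1] [-15.  13. 154.] [ 13.  34. 160.]
160 265 [ -1.   29.5 163. ] [-15.  14. 160.] [ 13.  32. 166.]
166 1081 [  0.2  23.9 168.1] [-14.  16. 166.] [ 13.  32. 172.]
172 83 [-11.9  28.9 174.2] [-14.  20. 172.] [ 13.  31. 178.]
178 87 [-11.9  29.  180.6] [-15.  23. 178.] [ 13.  31. 184.]
184 17 [-11.9  28.5 184.3] [-14.  25. 184.] [ 13.  30. 185.]
[15. 29. 31.]
```

```bash
python3 -m pendant '[[0,0,-0.02,0,0,0],[0,0,-0.04,0,0,0],[0,0,-0.06,0,0,0],[0,0,-0.07,0,0,0],[0,0,-0.07,0,0,0]]'
python3 -c "
from h import *
s=r.state();print(s['eef_pos'],car(s['eef_pos']),s['ee_rot'])"
```

```text
t: 18.7
eef_pos: [597.6, 32.1, 29.1]
ee_rot: [-179.9, 0.0, 80.4]
ft_force: [1.0, 0.4, 0.2]
finger_gap: 24.0
finger_force: 30.0
[597.58337675  32.10867941  29.05659766] [-0.63631443 17.16306394 29.05659766] [-1.79923884e+02  3.02822124e-02  8.03956823e+01]
```

```bash
python3 -m pendant '[[0.0007,0.0007,-0.008,0,0,0],[0.0007,0.0007,-0.016,0,0,0],[0.0007,0.0007,-0.024,0,0,0],[0.0007,0.0007,-0.03,0,0,0],[0.0007,0.0007,-0.033,0,0,0]]'
python3 -m pendant '[[0,0,0,0,0,0],[0,0,0,0,0,0],[0,0,0,0,0,0],[0,0,0,0,0,0],[0,0,0,0,0,0]]' 0.5
python3 -m pendant '[[0,0,0.03,0,0,0],[0,0,0.06,0,0,0],[0,0,0.09,0,0,0],[0,0,0.12,0,0,0],[0,0,0.15,0,0,0]]' 0.5
python3 - <<'E'
from h import *
w=wcam();L=car(wpts(w))
m=(abs(L[...,0])<20)&(abs(L[...,1]-18)<20)&(L[...,2]>58)&(L[...,2]<90);P=L[m];print(len(P),np.round(np.median(P,0),1),np.round(P.max(0)))
E
```

```text
t: 19.32
eef_pos: [598.6, 33.2, -3.5]
ee_rot: [-180.0, 0.0, 80.4]
ft_force: [-0.6, 0.7, 8.3]
finger_gap: 24.4
finger_force: 30.0
t: 19.95
eef_pos: [598.8, 33.3, -3.0]
ee_rot: [180.0, 0.0, 80.4]
ft_force: [-0.4, 0.6, -0.6]
finger_gap: 46.5
finger_force: 0.0
t: 20.58
eef_pos: [598.6, 33.3, 147.9]
ee_rot: [-180.0, 0.0, 80.4]
ft_force: [0.2, -0.6, 0.3]
finger_gap: 46.6
finger_force: 0.0
375 [ 0.8 19.1 67.5] [11. 28. 70.]
```

```bash
python3 -m pendant '[[-0.005,-0.05,0,0,0,0],[-0.01,-0.1,0,0,0,0],[-0.015,-0.15,0,0,0,0],[-0.02,-0.2,0,0,0,0],[-0.025,-0.25,0,0,0,0]]'
python3 -m pendant '[[-0.005,-0.05,-0.01,0,0,0],[-0.01,-0.1,-0.02,0,0,0],[-0.015,-0.15,-0.03,0,0,0],[-0.02,-0.2,-0.05,0,0,0],[-0.03,-0.229,-0.06,0,0,0]]'
python3 -m pendant '[[0,0,0,0,0,0],[0,0,0,0,0,0],[0,0,0,0,0,0],[0,0,0,0,0,0],[0,0,0,0,0,0]]'
python3 - <<'E'
from h import *
print(r.state()['eef_pos'])
w=wcam();W=wpts(w);np.savez('w4.npz',img=w['img'],W=W)
for n,p,z in(('b',(544,-446),50),('big',(616,-444),64),('teal',(544,-513),50),('or',(491,-491),50)):
    m=(np.hypot(W[...,0]-p[0],W[...,1]-p[1])<24)&(W[...,2]>z-6)&(W[...,2]<z+8)
    P=W[m]
    if len(P)>5:print(n,m.sum(),np.round(np.median(P,0),1),np.round(cv2.minEnclosingCircle(P[:,:2].astype(np.float32))[0],1),cv2.minEnclosingCircle(P[:,:2].astype(np.float32))[1],w['img'][m].mean(0))
E
```

```text
t: 21.25
eef_pos: [573.5, -218.2, 146.8]
ee_rot: [180.0, -0.0, 80.4]
ft_force: [1.2, 0.2, -0.2]
finger_gap: 46.5
finger_force: 0.0
t: 21.88
eef_pos: [542.7, -448.3, 85.7]
ee_rot: [-180.0, 0.0, 80.3]
ft_force: [-0.6, 0.7, -0.6]
finger_gap: 46.5
finger_force: 0.0
t: 22.5
eef_pos: [544.3, -445.1, 87.1]
ee_rot: [180.0, -0.0, 80.5]
ft_force: [0.3, 0.3, 0.0]
finger_gap: 46.3
finger_force: 0.0
[ 544.30039732 -445.09290473   87.13959828]
b 507 [ 547.3 -447.6   51.5] [ 547.  -448.6] 10.775399208068848 [26.56607495 26.4418146  26.43195266]
big 848 [ 617.4 -444.8   65.3] [ 618.2 -446.1] 13.809718132019043 [99.17688679 99.38443396 95.85966981]
teal 148 [ 548.4 -508.9   50.7] [ 548.  -512.3] 9.453717231750488 [ 20.78378378 129.41891892 131.48648649]
or 86 [ 501.  -495.9   51.5] [ 498.5 -496.1] 8.194363594055176 [209.90697674 111.86046512  18.77906977]
```

```bash
python3 -m pendant '[[0.0025,-0.003,-0.03,0,0,0],[0.0025,-0.003,-0.06,0,0,0],[0.0025,-0.003,-0.09,0,0,0],[0.0025,-0.003,-0.107,0,0,0],[0.0025,-0.003,-0.107,0,0,0]]'
python3 -m pendant '[[0,0,0,0,0,0],[0,0,0,0,0,0],[0,0,0,0,0,0],[0,0,0,0,0,0],[0,0,0,0,0,0]]' 0
python3 -m pendant '[[0,0,0.03,0,0,0],[0,0,0.07,0,0,0],[0,0,0.11,0,0,0],[0,0,0.14,0,0,0],[0,0.01,0.16,0,0,0]]'
python3 -m pendant '[[0.005,0.045,0,0,0,0],[0.01,0.09,0,0,0,0],[0.015,0.135,0,0,0,0],[0.02,0.18,0,0,0,0],[0.025,0.225,0,0,0,0]]'
python3 -m pendant '[[0.005,0.05,0,0,0,0],[0.01,0.1,0,0,0,0],[0.015,0.15,-0.02,0,0,0],[0.02,0.21,-0.04,0,0,0],[0.02,0.2105,-0.04,0,0,0]]'
python3 -m pendant '[[0,0,-0.02,0,0,0],[0,0,-0.04,0,0,0],[0,0,-0.06,0,0,0],[0,0,-0.07,0,0,0],[0,0,-0.07,0,0,0]]'
python3 - <<'E'
from h import *
s=r.state();print(s['eef_pos'],car(s['eef_pos']),wld(0,-18))
w=wcam();L=car(wpts(w));e=car(s['eef_pos'])
m=(np.hypot(L[...,0]-e[0],L[...,1]-e[1])<16)&(L[...,2]>e[2]+20)&(L[...,2]<e[2]+50);k=L[m];print(np.round(np.percentile(k,[1,99],axis=0),1))
E
```

```text
t: 23.18
eef_pos: [545.8, -448.3, -21.0]
ee_rot: [-179.9, -0.0, 80.4]
ft_force: [0.1, 0.0, 0.8]
finger_gap: 46.7
finger_force: 0.0
t: 23.8
eef_pos: [546.8, -449.1, -19.2]
ee_rot: [179.9, 0.0, 80.4]
ft_force: [0.1, 0.6, 6.9]
finger_gap: 24.2
finger_force: 30.0
t: 24.42
eef_pos: [546.2, -439.2, 141.4]
ee_rot: [179.9, 0.1, 80.4]
ft_force: [-0.5, 0.5, -1.1]
finger_gap: 24.6
finger_force: 30.0
t: 25.05
eef_pos: [570.9, -211.2, 139.5]
ee_rot: [-179.9, -0.0, 80.5]
ft_force: [1.1, 0.2, 0.5]
finger_gap: 24.5
finger_force: 30.0
t: 25.68
eef_pos: [589.8, 3.4, 97.5]
ee_rot: [-179.7, -0.1, 80.9]
ft_force: [0.5, -1.1, -0.1]
finger_gap: 23.9
finger_force: 30.0
t: 26.3
eef_pos: [590.8, -3.9, 29.1]
ee_rot: [-179.9, 0.0, 80.4]
ft_force: [-0.8, 0.6, -0.8]
finger_gap: 24.2
finger_force: 30.0
[590.80394971  -3.90145653  29.05735239] [ -0.99570227 -19.47791532  29.05735239] [592.04339893  -2.62105724]
[[-13.9 -15.5  50.3]
 [ 12.7  -6.1  78.9]]
```

```bash
python3 -m pendant '[[0.001,0.001,-0.008,0,0,0],[0.001,0.001,-0.016,0,0,0],[0.001,0.001,-0.024,0,0,0],[0.001,0.001,-0.03,0,0,0],[0.001,0.001,-0.033,0,0,0]]'
python3 -m pendant '[[0,0,0,0,0,0],[0,0,0,0,0,0],[0,0,0,0,0,0],[0,0,0,0,0,0],[0,0,0,0,0,0]]' 0.5
python3 -m pendant '[[0,0,0.03,0,0,0],[0,0,0.06,0,0,0],[0,0,0.09,0,0,0],[0,0,0.12,0,0,0],[0,0,0.15,0,0,0]]' 0.5
python3 - <<'E'
from h import *
print(r.state()['joint_positions'])
w=wcam();L=car(wpts(w))
for y in(18,-18):
    m=(abs(L[...,0])<20)&(abs(L[...,1]-y)<17)&(L[...,2]>58)&(L[...,2]<90);P=L[m];print(len(P),np.round(np.median(P,0),1),np.round(P.max(0)))
c=cam('top');im=c['img'].copy();W=pts(c)
# survey everything 30-75 high & small on bench y<-100
m=((W[...,2]>38)&(W[...,2]<62)).astype(np.uint8);n,lab,st,ce=cv2.connectedComponentsWithStats(m)
for i in range(1,n):
    if 25<st[i,4]<200:
        k=W[lab==i];print(st[i,4],np.round(np.median(k,0)),np.round(im[lab==i].mean(0)),np.round(k.max(0)-k.min(0)))
E
```

```text
t: 26.98
eef_pos: [592.2, -2.3, -3.4]
ee_rot: [-180.0, 0.0, 80.4]
ft_force: [-4.6, 0.5, 26.7]
finger_gap: 24.1
finger_force: 30.1
t: 27.6
eef_pos: [592.3, -2.2, -3.1]
ee_rot: [180.0, 0.0, 80.4]
ft_force: [-0.4, 0.9, -0.1]
finger_gap: 46.5
finger_force: 0.0
t: 28.22
eef_pos: [592.1, -2.2, 147.9]
ee_rot: [-180.0, 0.0, 80.4]
ft_force: [0.9, 0.5, -0.2]
finger_gap: 46.7
finger_force: 0.0
[-34.62181198  34.05777742  45.38760302 113.08101046 -33.24818141
  46.64666061  20.0685354 ]
370 [ 1.1 17.9 67.6] [11. 28. 70.]
376 [  0.6 -16.3  67.5] [11. -7. 70.]
31 [1135.  216.   50.] [81. 83. 86.] [43.  3. 22.]
121 [990. 216.  51.] [80. 80. 82.] [149.   5.  24.]
35 [1037.  186.   51.] [ 99. 101. 102.] [14. 18. 23.]
112 [ 948. -829.   51.] [105. 103. 104.] [50. 48. 24.]
88 [ 979. -940.   48.] [111. 108. 109.] [42. 46. 23.]
83 [ 945. -650.   50.] [107.  88.  82.] [35. 43. 24.]
106 [ 935. -899.   52.] [89. 87. 88.] [52. 46. 24.]
135 [ 895. -875.   49.] [110. 108. 110.] [50. 49. 24.]
60 [ 887. -825.   49.] [67. 62. 61.] [23. 24. 17.]
54 [ 861. -797.   49.] [74. 72. 71.] [21. 23. 16.]
69 [ 849. -888.   49.] [142. 130. 120.] [30. 31. 23.]
83 [ 767. -619.   50.] [109. 107. 108.] [48. 44. 23.]
180 [769. 514.  50.] [84. 81. 81.] [  5. 199.  24.]
61 [ 639. -548.   49.] [67. 87. 77.] [45. 39. 23.]
59 [ 615. -278.   60.] [ 96.  98. 101.] [26. 57. 19.]
46 [ 607. -436.   48.] [137. 129. 123.] [30. 30. 23.]
40 [583. -69.  50.] [ 98.  99. 101.] [85. 15. 22.]
30 [582.  -8.  53.] [99. 92. 87.] [23. 22. 22.]
60 [ 544. -513.   50.] [ 53. 157. 161.] [22. 21. 18.]
130 [514.  28.  57.] [92. 93. 95.] [52. 52. 24.]
57 [ 490. -491.   50.] [224. 125.  52.] [21. 21. 17.]
```

```bash
python3 -m pendant '[[0.005,0.03,0,0,0,10],[0.01,0.06,0,0,0,20],[0.015,0.09,0,0,0,30],[0.02,0.12,0,0,0,40],[0.0257,0.144,0,0,0,50]]' 0.4
python3 -m pendant '[[0,0,-0.01,0,0,10],[0,0,-0.02,0,0,20],[0,0,-0.03,0,0,30],[0,0,-0.04,0,0,39.6],[0,0,-0.04,0,0,39.6]]'
python3 - <<'E'
from h import *
s=r.state();print(s['joint_positions'],car(s['eef_pos']),s['ee_rot'])
w=wcam();L=car(wpts(w))
m=(abs(L[...,0])<40)&(abs(L[...,1]-129)<20)&(L[...,2]>60)&(L[...,2]<90);P=L[m];print(len(P),np.round(np.median(P,0),1))
E
```

```text
t: 28.95
eef_pos: [617.5, 143.4, 146.0]
ee_rot: [-180.0, -0.0, 130.8]
ft_force: [0.5, 0.0, 0.1]
finger_gap: 37.3
finger_force: 0.0
t: 29.58
eef_pos: [617.1, 141.4, 105.6]
ee_rot: [-180.0, -0.1, 170.0]
ft_force: [0.7, -0.3, -0.2]
finger_gap: 37.1
finger_force: 0.0
[-29.6948983   34.00219656  17.77091796 108.62303598 -15.51637421
  39.83064529  77.19386153] [ -0.63675552 128.22530797 105.62087889] [-1.79982628e+02 -1.29653990e-01  1.69951593e+02]
895 [ -4.  128.5  80.1]
```

```bash
python3 -m pendant '[[0,0,-0.03,0,0,0],[0,0,-0.06,0,0,0],[0,0,-0.08,0,0,0],[0,0,-0.087,0,0,0],[0,0,-0.087,0,0,0]]'
python3 -m pendant '[[0,0,0,0,0,0],[0,0,0,0,0,0],[0,0,0,0,0,0],[0,0,0,0,0,0],[0,0,0,0,0,0]]' 0
python3 -m pendant '[[0,-0.0006,0.011,0,0,0],[-0.001,-0.0045,0.023,0,0,0],[-0.002,-0.011,0.034,0,0,0],[-0.0035,-0.02,0.042,0,0,0],[-0.0055,-0.031,0.048,0,0,0]]'
python3 -m pendant '[[-0.0015,-0.0095,0.0025,0,0,0],[-0.003,-0.018,0.003,0,0,0],[-0.0045,-0.026,0.002,0,0,0],[-0.0055,-0.0325,0,0,0,0],[-0.0055,-0.0325,0,0,0,0]]'
python3 -m pendant '[[0,0,0,0,0,0],[0,0,0,0,0,0],[0,0,0,0,0,0],[0,0,0,0,0,0],[0,0,0,0,0,0]]' 1
python3 -m pendant '[[0,0,0.02,0,0,0],[0,0,0.04,0,0,0],[0,0,0.06,0,0,0],[0,0,0.06,0,0,0],[0,0,0.06,0,0,0]]'
python3 - <<'E'
from h import *
s=r.state();print(s['eef_pos'],car(s['eef_pos']),wld(0,-129))
w=wcam();L=car(wpts(w))
for y in(33,-129,129):
    m=(abs(L[...,0])<40)&(abs(L[...,1]-y)<14)&(L[...,2]>72)&(L[...,2]<110);P=L[m];print(y,len(P),np.round(np.median(P,0),1) if len(P) else '')
E
```

```text
t: 30.25
eef_pos: [618.1, 141.7, 20.0]
ee_rot: [-180.0, -0.0, 170.0]
ft_force: [-0.3, 0.6, -0.9]
finger_gap: 37.4
finger_force: 0.0
t: 30.88
eef_pos: [618.2, 141.9, 20.3]
ee_rot: [180.0, 0.0, 170.0]
ft_force: [-0.4, 0.9, 4.3]
finger_gap: 6.9
finger_force: 30.0
t: 31.5
eef_pos: [613.4, 114.4, 70.3]
ee_rot: [179.7, 0.1, 170.2]
ft_force: [0.0, 10.1, 9.4]
finger_gap: 7.0
finger_force: 30.0
t: 32.12
eef_pos: [606.5, 77.2, 68.8]
ee_rot: [-180.0, -0.0, 170.0]
ft_force: [-3.1, -1.2, 9.7]
finger_gap: 7.0
finger_force: 30.0
t: 32.75
eef_pos: [607.0, 78.3, 67.8]
ee_rot: [-180.0, -0.0, 170.0]
ft_force: [0.2, 0.2, 0.9]
finger_gap: 52.1
finger_force: 0.0
t: 33.38
eef_pos: [606.6, 78.4, 127.3]
ee_rot: [-180.0, -0.0, 170.0]
ft_force: [-0.2, 0.7, 0.5]
finger_gap: 92.5
finger_force: 0.0
[606.59277299  78.35203922 127.25439449] [1.23918201e-01 6.42697471e+01 1.27254394e+02] [ 572.57769233 -111.90091022]
33 862 [-2.7 34.2 93.5]
-129 548 [  -2.3 -127.1   79.7]
129 0
```

```bash
python3 -m pendant '[[-0.008,-0.045,0,0,0,0],[-0.016,-0.09,0,0,0,0],[-0.024,-0.135,0,0,0,0],[-0.034,-0.19,-0.02,0,0,0],[-0.034,-0.19,-0.02,0,0,0]]' 0.4
python3 - <<'E'
from h import *
s=r.state();print(s['eef_pos'],car(s['eef_pos']))
w=wcam();L=car(wpts(w))
for y in(33,-129,129):
    m=(abs(L[...,0])<40)&(abs(L[...,1]-y)<14)&(L[...,2]>72)&(L[...,2]<110);P=L[m];print(y,len(P),np.round(np.percentile(P,[5,50,95],axis=0),1) if len(P) else '')
L=car(pts(cam('top')));m=(abs(L[...,0])<40)&(abs(L[...,1]-33)<14)&(L[...,2]>72)&(L[...,2]<110);P=L[m];print(y,len(P),np.round(np.percentile(P,[5,50,95],axis=0),1) if len(P) else '')
E
```

```text
t: 34.05
eef_pos: [570.4, -117.0, 106.2]
ee_rot: [-179.9, -0.2, 169.6]
ft_force: [-0.8, -0.1, 0.8]
finger_gap: 47.3
finger_force: 0.0
[ 570.36793407 -117.02101904  106.23918367] [  -1.27761732 -134.42828149  106.23918367]
33 665 [[-36.2  28.   78.8]
 [ -2.8  30.1  82.6]
 [ 33.2  34.4  84.1]]
-129 873 [[ -36.4 -132.6   78.1]
 [  -4.2 -129.3   80.1]
 [  34.3 -125.6   81.4]]
129 0 
129 0
```

```bash
python3 -m pendant '[[0,0,-0.02,0,0,0],[0,0,-0.05,0,0,0],[0,0,-0.075,0,0,0],[0,0,-0.087,0,0,0],[0,0,-0.087,0,0,0]]'
python3 -m pendant '[[0,0,0,0,0,0],[0,0,0,0,0,0],[0,0,0,0,0,0],[0,0,0,0,0,0],[0,0,0,0,0,0]]' 0
python3 -m pendant '[[0,0.0006,0.011,0,0,0],[0.001,0.0045,0.023,0,0,0],[0.002,0.011,0.034,0,0,0],[0.0035,0.02,0.042,0,0,0],[0.0055,0.031,0.048,0,0,0]]'
python3 -m pendant '[[0.0015,0.0095,0.0025,0,0,0],[0.003,0.018,0.003,0,0,0],[0.0045,0.026,0.002,0,0,0],[0.0055,0.0325,0,0,0,0],[0.0055,0.0325,0,0,0,0]]'
python3 -m pendant '[[0,0,0,0,0,0],[0,0,0,0,0,0],[0,0,0,0,0,0],[0,0,0,0,0,0],[0,0,0,0,0,0]]' 1
python3 -m pendant '[[0,0,0.03,0,0,0],[0,0,0.07,0,0,0],[0.005,-0.04,0.1,0,0,-10],[0.01,-0.08,0.1,0,0,-20],[0.015,-0.12,0.1,0,0,-30]]'
python3 -m pendant '[[0,-0.03,0,0,0,-10],[0,-0.06,0,0,0,-20],[0.005,-0.08,0,0,0,-30],[0.01,-0.09,0,0,0,-40],[0.015,-0.1,0,0,0,-50]]' 0.6
python3 - <<'E'
from h import *
s=r.state();print(s['eef_pos'],s['ee_rot'],s['joint_positions'])
w=wcam();L0=wpts(w);c=cam('top');T=pts(c)
for A in(L0,T):
    L=car(A)
    for y in(33,-33,-129):
        m=(abs(L[...,0])<40)&(abs(L[...,1]-y)<14)&(L[...,2]>72)&(L[...,2]<110);P=L[m];print(y,len(P),np.round(np.percentile(P,[5,50,95],axis=0),1) if len(P) else '')
    for a,b in((11,26),(45,75)):
        m=(abs(A[...,0]-615)<110)&(abs(A[...,1]+287)<110)&(A[...,2]>a)&(A[...,2]<b);n,lab,st,ce=cv2.connectedComponentsWithStats(m.astype(np.uint8))
        if n<2: continue
        i=1+np.argmax(st[1:,4]);P=A[lab==i];print('cover',a,len(P),np.round(np.median(P,0),1),cv2.minAreaRect(P[:,:2].astype(np.float32)))
save(w,'w5.png',1.3)
E
```

```text
t: 34.78
eef_pos: [572.9, -110.7, 20.4]
ee_rot: [180.0, -0.1, 170.1]
ft_force: [0.4, 0.7, 0.6]
finger_gap: 37.3
finger_force: 0.0
t: 35.4
eef_pos: [573.2, -112.1, 21.3]
ee_rot: [-180.0, 0.0, 170.0]
ft_force: [-1.1, -0.9, 6.0]
finger_gap: 6.8
finger_force: 30.0
t: 36.02
eef_pos: [578.5, -84.2, 71.1]
ee_rot: [-179.8, 0.1, 169.9]
ft_force: [-0.8, -9.6, 10.3]
finger_gap: 6.6
finger_force: 30.0
t: 36.65
eef_pos: [585.3, -47.3, 69.8]
ee_rot: [180.0, 0.1, 170.1]
ft_force: [3.1, 0.5, 6.8]
finger_gap: 7.2
finger_force: 30.0
t: 37.28
eef_pos: [583.8, -48.2, 68.8]
ee_rot: [-180.0, -0.0, 170.0]
ft_force: [0.3, 0.3, -0.2]
finger_gap: 52.4
finger_force: 0.0
t: 37.9
eef_pos: [599.3, -169.2, 169.6]
ee_rot: [179.9, 0.0, 139.7]
ft_force: [-0.1, 1.0, -0.0]
finger_gap: 92.8
finger_force: 0.0
t: 38.52
eef_pos: [614.0, -268.6, 168.8]
ee_rot: [-180.0, -0.0, 89.7]
ft_force: [0.0, 0.4, -0.4]
finger_gap: 55.9
finger_force: 0.0
[ 613.96483434 -268.60754489  168.82482202] [-1.79991587e+02 -1.31519588e-02  8.96920022e+01] [ -6.79202668  36.85899835  41.97057062 101.6166272  -30.03494532
  53.29163245  47.71265108]
33 0 
-33 0 
-129 0 
cover 11 7315 [ 615.2 -283.5   17.6] ((617.3698120117188, -288.01513671875), (104.88516998291016, 125.73719787597656), 75.5767822265625)
cover 45 733 [ 617.7 -285.5   63. ] ((617.8970947265625, -287.6473083496094), (63.497779846191406, 14.035876274108887), 75.85163879394531)
33 0 
-33 13 [[-39.1 -36.   76.9]
 [-33.8 -33.8  81.8]
 [-27.  -28.8  85.9]]
-129 0 
cover 11 499 [ 574.3 -277.3   17. ] ((594.486572265625, -281.5277099609375), (103.95621490478516, 83.89846801757812), 75.46934509277344)
```

View pics/w5.png

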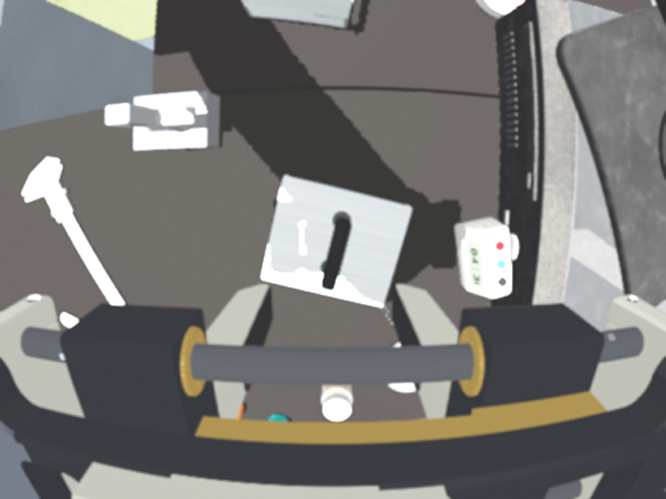

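```bash
python3 -m pendant '[[0.0037,-0.019,-0.03,0,0,-7],[0.0037,-0.019,-0.06,0,0,-13.9],[0.0037,-0.019,-0.09,0,0,-13.9],[0.0037,-0.019,-0.11,0,0,-13.9],[0.0037,-0.019,-0.11,0,0,-13.9]]'
python3 - <<'E'
from h import *
s=r.state();print(s['eef_pos'],s['ee_rot'])
A=wpts(wcam())
for a,b in((11,26),(45,75)):
        m=(abs(A[...,0]-615)<110)&(abs(A[...,1]+287)<110)&(A[...,2]>a)&(A[...,2]<b);n,lab,st,ce=cv2.connectedComponentsWithStats(m.astype(np.uint8))
        i=1+np.argmax(st[1:,4]);P=A[lab==i];print('cover',a,len(P),np.round(np.median(P,0),1),cv2.minAreaRect(P[:,:2].astype(np.float32)))
E
```

```text
t: 39.25
eef_pos: [617.0, -286.5, 57.8]
ee_rot: [-179.9, -0.0, 76.2]
ft_force: [-1.0, -0.7, 0.2]
finger_gap: 55.8
finger_force: 0.0
[ 616.95318859 -286.52092991   57.80042269] [-1.79875133e+02 -3.74678929e-02  7.62462115e+01]
cover 11 13105 [ 622.2 -276.9   17.7] ((617.41943359375, -287.8100891113281), (104.22003936767578, 125.20492553710938), 75.39306640625)
cover 45 1632 [ 618.7 -284.2   63.2] ((617.9874267578125, -287.9067687988281), (63.85499572753906, 14.09627914428711), 75.93233489990234)
```

```bash
python3 -m pendant '[[0.0005,-0.001,-0.02,0,0,0],[0.0005,-0.001,-0.04,0,0,0],[0.0005,-0.001,-0.055,0,0,0],[0.0005,-0.001,-0.062,0,0,0],[0.0005,-0.001,-0.062,0,0,0]]'
python3 -m pendant '[[0,0,0,0,0,0],[0,0,0,0,0,0],[0,0,0,0,0,0],[0,0,0,0,0,0],[0,0,0,0,0,0]]' 0
python3 -m pendant '[[0,0,0.02,0,0,0],[0,0,0.05,0,0,0],[0,0,0.08,0,0,0],[0,0,0.11,0,0,0],[0,0,0.14,0,0,0]]'
python3 -m pendant '[[-0.004,0.05,0,0,0,0.5],[-0.008,0.1,0,0,0,1],[-0.012,0.15,0,0,0,2],[-0.016,0.2,0,0,0,3],[-0.0215,0.25,0,0,0,4.1]]'
python3 -m pendant '[[0,0.025,0,0,0,0],[0,0.053,0,0,0,0],[0,0.053,0,0,0,0],[0,0.053,0,0,0,0],[0,0.053,0,0,0,0]]'
cat > cov.py <<'E'
from h import *
s=r.state();print(s['eef_pos'],s['ee_rot'],'car',car(s['eef_pos']),s['finger_gap'])
w=wcam();A=car(wpts(w));e=car(s['eef_pos']); zh=e[2]+59
for a,b in((zh-50,zh-28),(zh-10,zh+16)):
    m=(np.hypot(A[...,0]-e[0],A[...,1]-e[1])<100)&(A[...,2]>a)&(A[...,2]<b);n,lab,st,ce=cv2.connectedComponentsWithStats(m.astype(np.uint8))
    i=1+np.argmax(st[1:,4]);P=A[lab==i];print('cover',len(P),np.round(np.median(P,0),1),cv2.minAreaRect(P[:,:2].astype(np.float32)))
E
python3 cov.py
```

```text
t: 39.92
eef_pos: [617.8, -288.3, -3.7]
ee_rot: [-179.9, 0.0, 76.1]
ft_force: [-0.2, -0.3, 0.7]
finger_gap: 55.8
finger_force: 0.0
t: 40.55
eef_pos: [618.0, -288.1, -3.0]
ee_rot: [-180.0, -0.0, 76.1]
ft_force: [-2.0, 0.2, 2.8]
finger_gap: 13.9
finger_force: 30.0
t: 41.18
eef_pos: [618.0, -288.3, 139.1]
ee_rot: [180.0, 0.0, 76.1]
ft_force: [0.1, 0.2, -1.7]
finger_gap: 13.5
finger_force: 30.0
t: 41.8
eef_pos: [596.6, -36.7, 138.1]
ee_rot: [179.9, -0.0, 80.3]
ft_force: [0.9, -0.1, -2.4]
finger_gap: 14.1
finger_force: 30.0
t: 42.42
eef_pos: [596.7, 13.5, 137.4]
ee_rot: [180.0, 0.0, 80.1]
ft_force: [0.3, -0.4, -1.5]
finger_gap: 14.0
finger_force: 30.0
[596.71004     13.48824874 137.40445065] [1.79967193e+02 1.27225229e-02 8.01412292e+01] car [  1.76928672  -1.32196347 137.40445065] 13.983915081908611
cover 15236 [  1.8  24.8 158.1] ((2.585102081298828, 18.348583221435547), (64.40070343017578, 125.42304992675781), 89.93418884277344)
cover 3012 [  2.7   7.5 203.3] ((2.8350682258605957, 8.861888885498047), (38.43412780761719, 35.38435745239258), 49.35980987548828)
```

```bash
python3 -m pendant '[[-0.0015,0.0016,-0.015,0,0,0],[-0.0015,0.0016,-0.03,0,0,0],[-0.0015,0.0016,-0.045,0,0,0],[-0.0015,0.0016,-0.052,0,0,0],[-0.0015,0.0016,-0.052,0,0,0]]'
python3 cov.py
python3 - <<'E'
from h import *
c=cam('scene');L=car(pts(c));P=L[~np.isnan(L[...,0])]
q=P[(abs(P[:,0])<70)&(abs(P[:,1])<60)&(P[:,2]>92)&(P[:,2]<106)];print(len(q),cv2.minAreaRect(q[:,:2].astype(np.float32)),np.round(np.median(q,0)))
q=P[(abs(P[:,0])<57)&(P[:,1]<-60)&(P[:,1]>-95)&(P[:,2]>77)&(P[:,2]<95)];print(len(q),cv2.minAreaRect(q[:,:2].astype(np.float32)))
cv2.imwrite('pics/s3.png',cv2.resize(c['img'][110:230,140:290,::-1],None,fx=5,fy=5))
E
```

```text
t: 43.1
eef_pos: [594.9, 16.2, 84.2]
ee_rot: [-179.9, 0.0, 80.2]
ft_force: [0.7, -0.5, -0.9]
finger_gap: 13.9
finger_force: 30.0
[594.86592778  16.16244806  84.19867053] [-1.79939235e+02  3.33446973e-02  8.02216765e+01] car [-0.5152132   0.98739835 84.19867053] 13.890240823076896
cover 15231 [ -0.5  27.2 104.9] ((0.15146255493164062, 20.809127807617188), (124.95479583740234, 64.53266906738281), 0.2992155849933624)
cover 3002 [  0.5   9.8 150.1] ((0.5977765321731567, 11.24920654296875), (38.37092971801758, 35.347957611083984), 49.2488899230957)
212 ((0.18811416625976562, -0.7770767211914062), (127.35746002197266, 105.86980438232422), 0.21068806946277618) [-48. -22. 104.]
186 ((1.1580657958984375, -76.2773208618164), (30.683876037597656, 110.0250015258789), 89.75618743896484)
```

View pics/s3.png

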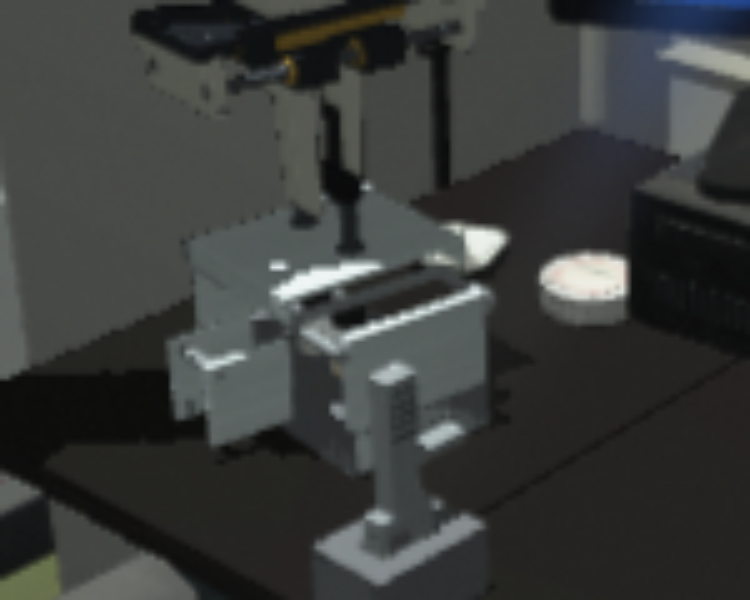

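```bash
python3 -m pendant '[[0,-0.0005,0,0,0,0],[0,-0.0005,-0.002,0,0,0],[0,-0.0005,-0.004,0,0,0],[0,-0.0005,-0.006,0,0,0],[0,-0.0005,-0.008,0,0,0]]'
python3 -c "
from h import *
print(car(r.state()['eef_pos']))"
```

```text
t: 43.82
eef_pos: [595.1, 15.9, 76.7]
ee_rot: [-180.0, 0.0, 80.2]
ft_force: [1.0, -0.3, -2.0]
finger_gap: 13.9
finger_force: 30.0
[-0.19985252  0.76502715 76.73567297]
```

```bash
python3 -m pendant '[[0,-0.0004,-0.002,0,0,0],[0,-0.0006,-0.004,0,0,0],[0,-0.0006,-0.006,0,0,0],[0,-0.0006,-0.008,0,0,0],[0,-0.0006,-0.008,0,0,0]]'
python3 cov.py
```

```text
t: 44.45
eef_pos: [595.2, 15.3, 69.0]
ee_rot: [180.0, -0.0, 80.2]
ft_force: [-1.0, -0.3, 0.2]
finger_gap: 13.7
finger_force: 30.0
[595.2137277   15.25116259  68.9790079 ] [ 1.79996010e+02 -5.98258857e-03  8.02324465e+01] car [-1.29939235e-02  1.51227428e-01  6.89790079e+01] 13.664022635925711
cover 18347 [ 0.  31.7 89.5] ((0.7011260986328125, 38.02290344238281), (125.23827362060547, 100.24103546142578), 0.3344143331050873)
cover 2999 [  0.9   9.  134.9] ((1.1526153087615967, 10.285337448120117), (38.65325164794922, 35.30622100830078), 50.42800521850586)
```

```bash
python3 -m pendant '[[0,0,0,0,0,0],[0,0,0,0,0,0],[0,0,0,0,0,0],[0,0,0,0,0,0],[0,0,0.002,0,0,0]]' 0.45
python3 -m pendant '[[0,0,0.03,0,0,0],[0,0,0.06,0,0,0],[0,0,0.1,0,0,0],[-0.02,-0.04,0.1,0,0,4],[-0.04,-0.08,0.1,0,0,9.8]]'
python3 -m pendant '[[-0.03,-0.03,0,0,0,0],[-0.05,-0.06,0,0,0,0],[-0.07,-0.08,0,0,0,0],[-0.09,-0.1,0,0,0,0],[-0.09,-0.1,0,0,0,0]]'
python3 - <<'E'
from h import *
s=r.state();print(s['eef_pos'],s['ee_rot'])
w=wcam();A=wpts(w);save(w,'w6.png',1.3)
def rect(n,m):
    k,lab,st,ce=cv2.connectedComponentsWithStats(m.astype(np.uint8))
    if k>1:
        i=1+np.argmax(st[1:,4]);P=A[lab==i];print(n,len(P),np.round(np.median(P,0),1),cv2.minAreaRect(P[:,:2].astype(np.float32)))
near=(abs(A[...,0]-470)<60)&(abs(A[...,1]+165)<50)
rect('stand',near&(abs(A[...,2]-40)<5));rect('top',near&(A[...,2]>123)&(A[...,2]<138));rect('arm',near&(A[...,2]>80)&(A[...,2]<92))
L=car(A)
for z0,z1 in((85,96),(118,145)):
    m=(np.hypot(L[...,0],L[...,1])<85)&(L[...,2]>z0)&(L[...,2]<z1);P=L[m];print('cover',len(P),np.round(np.median(P,0),1),cv2.minAreaRect(P[:,:2].astype(np.float32)))
m=(abs(L[...,0]+92)<12)&(abs(L[...,1])<16)&(L[...,2]>45)&(L[...,2]<66);P=L[m];print('eye',len(P),np.round(np.percentile(P,[5,50,95],axis=0),1))
E
```

```text
t: 45.12
eef_pos: [595.1, 15.3, 70.9]
ee_rot: [-180.0, 0.0, 80.2]
ft_force: [0.6, -0.4, -0.0]
finger_gap: 41.9
finger_force: 0.0
t: 45.75
eef_pos: [555.0, -65.2, 171.4]
ee_rot: [179.9, 0.0, 90.3]
ft_force: [0.1, -0.3, -0.2]
finger_gap: 42.1
finger_force: 0.0
t: 46.38
eef_pos: [463.9, -166.1, 171.4]
ee_rot: [180.0, -0.0, 89.8]
ft_force: [0.3, -0.0, -0.5]
finger_gap: 42.0
finger_force: 0.0
[ 463.85641168 -166.11896232  171.37639499] [ 1.79978127e+02 -1.48321710e-02  8.98363161e+01]
stand 1578 [ 453.7 -155.4   39.6] ((467.320068359375, -166.0823974609375), (50.4035530090332, 73.52794647216797), 88.67346954345703)
top 408 [ 467.9 -165.   132.4] ((467.6051025390625, -165.93869018554688), (13.92397403717041, 19.839855194091797), 89.09398651123047)
arm 474 [ 491.6 -165.6   86.5] ((483.58624267578125, -167.0101776123047), (14.225828170776367, 50.90913391113281), 87.74042510986328)
cover 6356 [ -2.8 -24.4  89.4] ((9.685840606689453, -31.43421173095703), (147.65821838378906, 104.24577331542969), 20.146045684814453)
cover 600 [ -2.  -17.7 134.3] ((0.038802146911621094, -15.128650665283203), (14.409832954406738, 35.848228454589844), 1.4212377071380615)
eye 112 [[-93.4 -14.9  55.9]
 [-89.9  -6.2  57.9]
 [-86.3   2.5  59.4]]
```

View pics/w6.png

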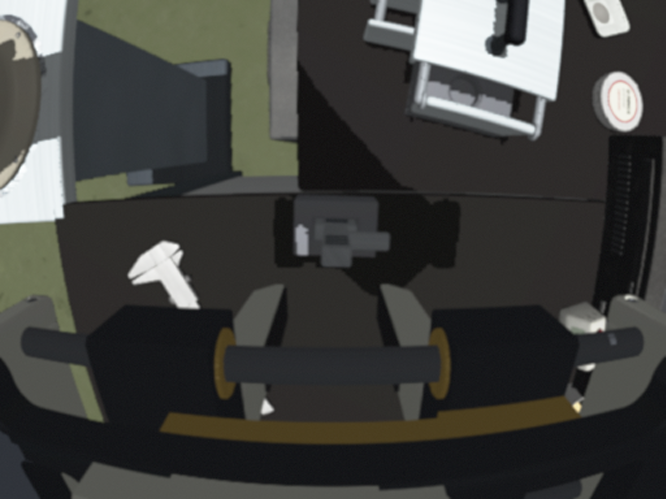

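```bash
python3 -m pendant '[[0.003,0,-0.03,0,0,-1],[0.003,0,-0.06,0,0,-1],[0.003,0,-0.09,0,0,-1],[0.003,0,-0.117,0,0,-1],[0.003,0,-0.117,0,0,-1]]'
python3 -m pendant '[[0,0,0,0,0,0],[0,0,0,0,0,0],[0,0,0,0,0,0],[0,0,0,0,0,0],[0,0,0,0,0,0]]' 0
```

```text
t: 47.05
eef_pos: [467.9, -163.8, 52.6]
ee_rot: [-179.8, -0.0, 89.1]
ft_force: [-0.1, -0.6, 0.1]
finger_gap: 41.8
finger_force: 0.0
t: 47.68
eef_pos: [468.3, -164.6, 54.5]
ee_rot: [180.0, -0.0, 89.0]
ft_force: [-1.1, 0.6, 6.9]
finger_gap: 19.7
finger_force: 30.0
```

```bash
python3 -m pendant '[[0,0,0.01,0,0,0],[0,0,0.03,0,0,0],[0,0,0.06,0,0,0],[0,0,0.09,0,0,0],[0,0,0.12,0,0,0]]'
python3 -m pendant '[[0.008,0.04,0,0,0,-2],[0.016,0.08,0,0,0,-5],[0.026,0.13,0,0,0,-9],[0.036,0.18,0,0,0,-9],[0.0395,0.1965,0,0,0,-9]]'
python3 -m pendant '[[0,0,-0.02,0,0,0],[0,0,-0.04,0,0,0],[0,0,-0.04,0,0,0],[0,0,-0.04,0,0,0],[0,0,-0.04,0,0,0]]'
cat > hk.py <<'E'
from h import *
s=r.state();e=car(s['eef_pos']);print('TCP car',np.round(e,1),s['ee_rot'],s['finger_gap'],s['finger_force'],s['ft_force'])
c=cam('scene');L=car(pts(c))
def rep(n,m):
    P=L[m]
    if len(P):print(n,len(P),np.round(np.percentile(P,[3,50,97],axis=0),1).tolist())
for z in range(int(e[2])-45,int(e[2])+30,8):
    rep(z,(abs(L[...,0]+89)<60)&(abs(L[...,1])<30)&(L[...,2]>z)&(L[...,2]<z+8))
w=wcam();L=car(wpts(w))
rep('bar',(abs(L[...,0]+92)<9)&(abs(L[...,1])<14)&(L[...,2]>48)&(L[...,2]<63))
rep('lugs',(abs(L[...,0]+92)<20)&(abs(L[...,1])<26)&(L[...,2]>60)&(L[...,2]<66))
rep('arm',(L[...,0]>-75)&(L[...,0]<-40)&(abs(L[...,1])<14)&(abs(L[...,2]-e[2]-32)<8))
rep('plate',(abs(L[...,0])<75)&(abs(L[...,1])<60)&(abs(L[...,2]-90)<3))
cv2.imwrite('pics/%s.png'%__import__('sys').argv[1],cv2.resize(c['img'][110:230,140:290,::-1],None,fx=5,fy=5))
E
python3 hk.py s4
```

```text
t: 48.3
eef_pos: [468.0, -164.8, 175.4]
ee_rot: [180.0, 0.0, 89.0]
ft_force: [0.9, 0.6, -1.3]
finger_gap: 19.9
finger_force: 30.0
t: 48.92
eef_pos: [507.9, 35.1, 174.0]
ee_rot: [-180.0, -0.0, 80.3]
ft_force: [0.3, -1.1, -1.4]
finger_gap: 19.6
finger_force: 30.0
t: 49.55
eef_pos: [508.1, 31.5, 134.7]
ee_rot: [179.9, -0.0, 80.0]
ft_force: [-0.8, -0.6, -2.3]
finger_gap: 20.1
finger_force: 30.0
TCP car [-88.6   0.9 134.7] [ 1.79937783e+02 -2.52764619e-02  8.00122555e+01] 20.0916657718367 29.98340606689453 [-0.84654498 -0.62882735 -2.28445122]
89 135 [[-104.1, -27.0, 89.4], [-49.1, -6.0, 91.3], [-30.4, 24.6, 96.6]]
97 24 [[-106.2, -10.1, 97.2], [-85.0, -6.1, 100.4], [-71.1, 3.5, 104.1]]
105 25 [[-106.0, -9.7, 105.2], [-76.9, -5.6, 109.0], [-70.8, 4.5, 112.7]]
113 18 [[-106.1, -10.5, 114.0], [-76.3, -6.8, 117.6], [-72.3, 3.3, 120.5]]
121 24 [[-105.7, -11.5, 121.7], [-98.1, -7.4, 125.5], [-71.5, 5.5, 128.6]]
129 37 [[-105.8, -11.3, 129.5], [-91.9, -7.6, 133.0], [-71.3, 1.9, 136.9]]
137 32 [[-104.4, -10.4, 137.3], [-92.0, -7.4, 139.2], [-72.0, 2.9, 144.3]]
145 26 [[-97.8, -11.2, 145.3], [-91.2, -7.9, 148.5], [-79.2, 3.2, 152.7]]
153 26 [[-97.4, -11.5, 153.2], [-88.5, -7.5, 157.3], [-63.1, 3.0, 160.8]]
161 61 [[-98.2, -11.4, 161.9], [-70.7, -7.5, 166.4], [-48.8, 1.3, 168.8]]
bar 152 [[-92.8, -4.5, 56.0], [-89.4, 4.4, 58.0], [-86.0, 13.3, 59.5]]
lugs 154 [[-96.5, 16.8, 60.2], [-84.7, 20.1, 62.0], [-73.3, 22.7, 63.7]]
arm 475 [[-69.4, -5.2, 161.7], [-54.4, 2.8, 166.3], [-46.9, 6.0, 167.5]]
plate 10233 [[-59.7, -37.3, 88.2], [-10.0, 14.4, 89.5], [57.8, 50.2, 91.0]]
```

View pics/s4.png

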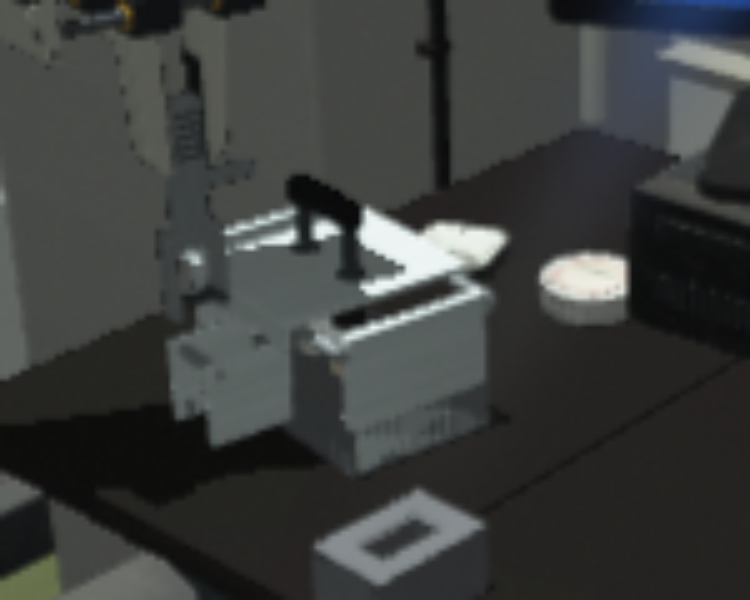

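```bash
python3 - <<'E'
from h import *
from scipy.optimize import least_squares
w=wcam();L=car(wpts(w));o=car(w['T'][:3,3]);print('wrist cam at',o)
def fit(P,n):
    f=lambda p:np.hypot(P[:,0]-p[0],P[:,2]-p[1])-4
    q=least_squares(f,[-91,55],loss='soft_l1');print(n,len(P),q.x,np.abs(q.fun).mean(),'xr',np.round(np.percentile(P[:,0],[1,99]),1))
m=(abs(L[...,0]+91)<9)&(abs(L[...,1]-4)<10)&(L[...,2]>46)&(L[...,2]<63);fit(L[m],'wrist')
c=dict(np.load('top0.npz'));T=car(pts(c));m=(abs(T[...,0]+91)<9)&(abs(T[...,1])<13)&(T[...,2]>46)&(T[...,2]<63);fit(T[m],'top')
m=(abs(T[...,0])<70)&(abs(T[...,1])<95)&(T[...,2]>70)&(T[...,2]<100);P=T[m];print(cv2.minAreaRect(P[:,:2].astype(np.float32)),np.round(np.percentile(P[:,0],[1,99]),1))
c2=cam('top');T=car(pts(c2));m=(abs(T[...,0])<75)&(abs(T[...,1])<60)&(T[...,2]>86)&(T[...,2]<95);P=T[m];print('cover',len(P),cv2.minAreaRect(P[:,:2].astype(np.float32)))
E
```

```text
wrist cam at [-87.84527388  70.2241916  339.48756447]
wrist 152 [-89.29755868  54.67667077] 0.42336591784946825 xr [-93.  -86.1]
top 26 [-92.14590333  54.63887215] 0.930494650541729 xr [-96.2 -88.1]
((-0.0306854248046875, -0.49193572998046875), (174.69239807128906, 112.08038330078125), 89.99944305419922) [-55.6  55. ]
cover 909 ((-1.0090675354003906, -1.0411109924316406), (108.52218627929688, 127.60691833496094), 85.70125579833984)
```

```bash
python3 -m pendant '[[0.0005,0,-0.01,0,0,0],[0.0005,0,-0.02,0,0,0],[0.0005,0,-0.03,0,0,0],[0.0005,0,-0.033,0,0,0],[0.0005,0,-0.033,0,0,0]]'
python3 -m pendant '[[0,0,-0.002,0,0,0],[0,0,-0.004,0,0,0],[0,0,-0.006,0,0,0],[0,0,-0.008,0,0,0],[0,0,-0.01,0,0,0]]'
python3 -m pendant '[[0,0,-0.002,0,0,0],[0,0,-0.004,0,0,0],[0,0,-0.006,0,0,0],[0,0,-0.008,0,0,0],[0,0,-0.01,0,0,0]]'
python3 -c "
from h import *
s=r.state();print(car(s['eef_pos']),s['ft_force'],s['ft_torque'])"
```

```text
t: 50.38
eef_pos: [507.9, 31.7, 100.7]
ee_rot: [-180.0, 0.0, 80.0]
ft_force: [-0.0, 0.6, 0.9]
finger_gap: 19.9
finger_force: 30.0
t: 51.0
eef_pos: [508.9, 31.7, 91.0]
ee_rot: [179.9, -0.0, 80.0]
ft_force: [1.0, -0.1, 4.8]
finger_gap: 20.3
finger_force: 30.0
t: 51.62
eef_pos: [508.5, 31.7, 80.8]
ee_rot: [180.0, 0.0, 80.0]
ft_force: [2.9, -0.3, 2.6]
finger_gap: 19.5
finger_force: 30.0
[-88.28027524   1.11899943  80.82743513] [ 2.92331998 -0.31232193  2.55347638] [-0.20108379 -0.68078582  0.01828904]
```

```bash
python3 -m pendant '[[0,0,-0.003,0,0,0],[0,0,-0.006,0,0,0],[0,0,-0.009,0,0,0],[0,0,-0.0115,0,0,0],[0,0,-0.0125,0,0,0]]'
python3 -m pendant '[[0,0,-0.0005,0,0,0],[0,0,-0.0005,0,0,0],[0,0,-0.0005,0,0,0],[0,0,-0.0005,0,0,0],[0,0,-0.0005,0,0,0]]'
python3 hk.py s5
```

```text
t: 52.25
eef_pos: [507.6, 31.9, 68.0]
ee_rot: [-179.9, 0.0, 80.0]
ft_force: [-0.1, -0.5, -1.4]
finger_gap: 20.0
finger_force: 30.0
t: 52.88
eef_pos: [508.2, 31.8, 67.9]
ee_rot: [180.0, 0.0, 80.0]
ft_force: [-0.7, 0.4, -0.6]
finger_gap: 20.0
finger_force: 30.0
TCP car [-88.6   1.1  67.9] [1.79997675e+02 3.22033839e-03 8.00361528e+01] 20.043231271516483 29.983428418636322 [-0.69543504  0.35649904 -0.63584823]
22 63 [[-104.6, -26.7, 22.3], [-80.3, -22.2, 27.4], [-35.5, 16.1, 29.8]]
30 81 [[-105.3, -27.4, 30.1], [-77.7, -22.4, 32.6], [-33.0, 16.8, 37.7]]
38 57 [[-105.6, -26.7, 38.2], [-78.0, -22.0, 42.4], [-46.3, 17.0, 45.5]]
46 66 [[-105.2, -26.6, 46.4], [-71.6, -22.7, 49.5], [-43.7, 18.0, 53.6]]
54 79 [[-105.0, -26.6, 54.4], [-75.6, -22.0, 58.1], [-47.0, 16.7, 61.9]]
62 52 [[-105.5, -25.6, 62.1], [-84.0, -8.7, 64.6], [-55.5, 16.4, 69.8]]
70 44 [[-104.7, -20.5, 70.2], [-86.6, -7.0, 73.3], [-60.8, 8.0, 77.4]]
78 41 [[-98.0, -23.9, 78.2], [-64.7, -7.4, 81.4], [-61.1, 12.9, 85.6]]
86 96 [[-97.2, -28.0, 87.0], [-49.9, -8.5, 90.6], [-31.0, 25.6, 92.9]]
94 61 [[-97.1, -10.8, 94.5], [-70.8, -7.3, 99.5], [-47.9, 2.7, 101.9]]
bar 146 [[-100.4, 4.9, 53.5], [-90.0, 8.8, 57.8], [-85.5, 13.7, 62.6]]
lugs 346 [[-102.3, 6.0, 60.2], [-85.6, 19.1, 62.1], [-72.9, 22.4, 65.4]]
arm 479 [[-69.7, -5.0, 95.1], [-54.4, 3.0, 99.5], [-46.8, 6.3, 101.0]]
plate 12633 [[-59.7, -18.8, 88.2], [-11.5, 25.7, 89.5], [57.6, 50.8, 90.9]]
```

View pics/s5.png

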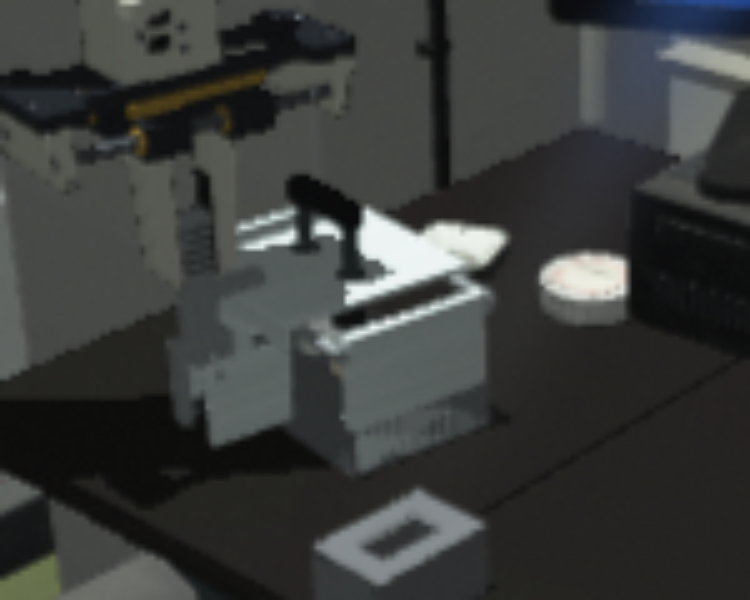

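```bash
python3 -m pendant '[[0,0,-0.0006,0,0,0],[0,0,-0.0006,0,0,0],[0,0,-0.0006,0,0,0],[0,0,-0.0006,0,0,0],[0,0,-0.0006,0,0,0]]'
python3 -m pendant '[[0,0,0,0,0,0],[0,0,0,0,0,0],[0,0,0,0,0,0],[0,0,0,0,0,0],[0,0,0,0,0,0]]' 0.45
python3 -m pendant '[[0,0,0.01,0,0,0],[0,0,0.03,0,0,0],[0,0,0.06,0,0,0],[0,0,0.1,0,0,0],[0,0,0.15,0,0,0]]'
python3 -m pendant '[[-0.02,-0.04,0,0,0,0],[-0.02,-0.08,0,0,0,0],[-0.02,-0.13,0,0,0,0],[-0.02,-0.19,0,0,0,0],[-0.02,-0.24,0,0,0,0]]'
python3 - <<'E'
from h import *
c=cam('scene');cv2.imwrite('pics/s6.png',cv2.resize(c['img'][110:230,140:290,::-1],None,fx=5,fy=5))
w=wcam();t=cam('top')
for n,L in(('scene',car(pts(c))),('top',car(pts(t))),('wrist',car(wpts(w)))):
    def rep(k,m):
        P=L[m]
        if len(P)>3:print(n,k,len(P),np.round(np.percentile(P,[3,50,97],axis=0),1).tolist(),[np.round(x,1) for x in cv2.minAreaRect(P[:,:2].astype(np.float32))])
    rep('plate',(abs(L[...,0])<70)&(abs(L[...,1])<60)&(abs(L[...,2]-90)<4))
    rep('handle',(abs(L[...,0])<40)&(abs(L[...,1])<45)&(abs(L[...,2]-132)<9))
    rep('hooktop',(abs(L[...,0]+90)<30)&(abs(L[...,1])<25)&(L[...,2]>120)&(L[...,2]<150))
    rep('arm',(L[...,0]>-78)&(L[...,0]<-40)&(abs(L[...,1])<12)&(L[...,2]>94)&(L[...,2]<112))
E
```

```text
t: 53.6
eef_pos: [508.2, 31.8, 67.4]
ee_rot: [180.0, -0.0, 80.0]
ft_force: [-1.0, 0.8, 4.1]
finger_gap: 19.6
finger_force: 30.0
t: 54.22
eef_pos: [508.2, 31.8, 67.3]
ee_rot: [-180.0, 0.0, 80.0]
ft_force: [0.1, 0.5, 0.2]
finger_gap: 42.1
finger_force: 0.0
t: 54.85
eef_pos: [507.5, 31.5, 218.8]
ee_rot: [-179.9, 0.1, 80.0]
ft_force: [0.6, 0.9, -0.7]
finger_gap: 41.9
finger_force: 0.0
t: 55.48
eef_pos: [487.8, -210.4, 218.1]
ee_rot: [180.0, 0.0, 80.0]
ft_force: [1.6, 1.2, -0.1]
finger_gap: 41.8
finger_force: 0.0
scene plate 594 [[-60.5, -53.3, 87.8], [-6.0, -15.8, 91.1], [58.1, 44.4, 93.1]] [array([-1.8, -1.7]), array([107. , 135.4]), np.float64(88.8)]
scene handle 96 [[-8.2, -33.3, 123.9], [-4.4, -7.2, 133.4], [4.0, 26.9, 137.9]] [array([-1.2, -3.8]), array([65.7, 16.4]), np.float64(89.1)]
scene hooktop 86 [[-94.7, -10.8, 121.5], [-87.4, -7.3, 135.8], [-76.0, 2.2, 147.8]] [array([-85.8,  -4.9]), array([15.8, 21.4]), np.float64(72.4)]
scene arm 40 [[-77.2, -10.4, 95.1], [-63.7, -7.3, 98.9], [-46.8, 2.5, 110.1]] [array([-62. ,  -3.8]), array([14.1, 31.4]), np.float64(88.2)]
top plate 388 [[-3.6, -34.0, 86.7], [39.6, 19.1, 89.3], [58.0, 51.5, 92.8]] [array([45.7, 17.6]), array([ 58.3, 123.7]), np.float64(35.3)]
top handle 43 [[-9.2, 7.9, 127.9], [-2.3, 22.3, 134.1], [3.7, 31.9, 137.5]] [array([-2.6, 18.6]), array([13. , 26.9]), np.float64(1.0)]
wrist plate 1051 [[-58.7, -52.0, 86.9], [7.3, -46.6, 89.4], [58.6, -37.4, 90.9]] [array([ -0.3, -46.1]), array([125.2,  18.3]), np.float64(3.1)]
```

View pics/s6.png

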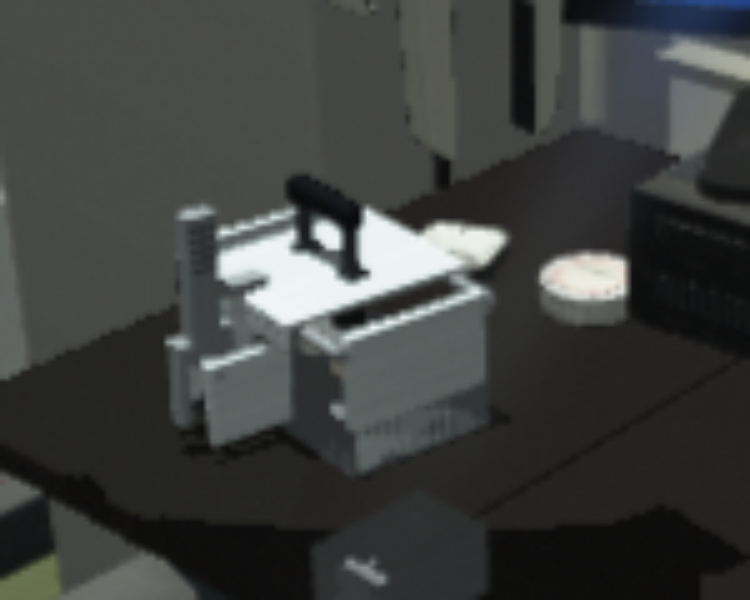

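```bash
python3 -c "
from cell import r
print(r.close_job())"
```

```text
the job is handed in; nothing more can be done
None
```

I handed the job in at about 55 s of the 210 s; it printed no verdict. Both black-capped vials are seated, both bails are in with the cover on them, the hook is on the eye, and I never touched the big pale-capped vial. I judged the gate shut by the press force dropping away, not by a joint reading.

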